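# Recharge the filament dry chest with desiccant cartridges

### The arm

A 6-joint arm with a two-finger parallel gripper is mounted at the origin on the work surface. World frame = base frame: x ahead of the robot, y to its left, z up, the work surface at z = 0. Lengths are in m, angles in rad, forces in N, time in s.
With the tool pointing down it reaches from about 0.375 to 0.925 m from the base axis. Payload 5.7 kg.
Tool frame: the origin (TCP) lies at the very end of the fingers, on their centre line; the grasp point (between the pads) lies 19 mm behind it; z points along the fingers, y is the line along which they close (so a half turn about z gives the same grasp; the last joint's range is limited). The gripper opens to 85 mm and grips with 20 to 120 N. Pads are 22 mm wide; open, the fingers measure 114 mm over their backs; the gripper's body (76 mm by 85 mm) begins 54 mm behind the grasp point. The pads swing forward as they close: fully open they stand 13 mm farther back than shut.
Start: joints at [-1.437, 0.359, 1.51, -0, 1.272, -0.115], TCP at [0.148, -0.581, 0.231] pointing down, gripper open.
Joint ranges: [-2.97, 2.97], [-1.01, 2.36], [0.21, 2.38], [-0.96, 4.11], [0.2, 2.71], [-2.98, 2.98]. Speed limits (rad/s): [2.39, 2.39, 3.14, 3.14, 3.14, 3.14].

### API

Orientations are given as a unit quaternion [x, y, z, w].
In Python, from rig import r gives the robot as it stands.
- The arm moves only by the tool arm_command, never from a script. Its argument "commands" is a list of rows, each a list of 5 numbers: the shift along the tool's x, y, z in cm, then the turn about the tool's z in rad, then the opening, from 0 (shut) to 1 (fully open). A call has exactly 10 rows; each row is the pose to reach, as a shift and turn from the pose commanded when the call began, along the tool's axes at that moment; what a row does not reach only later rows make up. A row lasts 1/12 s, in which the tool goes at most 41.7 mm and 7.16 degrees, less where a joint would pass 70% of its speed; a pose out of reach is approached as far as the arm can. A call with a gripper value outside its range is refused whole. The fingers move at their own pace and stop on an object; "grip_force" is the grip in N (left out, the last holds). Time passes only in rows, so rows that repeat a pose let the fingers close, or fill a call up. It gives the time, the measured TCP pose, the force, the opening and the grip force at its end, in the units of the state.
- r.read_state(): the state, without advancing time (a new reading comes with each control period).
- r.snapshot(name): name is "scene" or "side" or "wrist"; returns (picture, depth): 420x560x3 uint8, red, green, blue; 420x560 float32, m along the optical axis (not along the pixel's ray), 0 where there is no reading.
- r.camera_params(name): a dict with "intrinsics" (3x3 intrinsics, pixels), "R" (3x3) and "t" (3): a world point X has camera coordinates R X + t. Camera axes: x right, y down, z forward; pixel columns grow to the right and rows downward; lengths in m; the calibration is good to about 2 mm. A picture is of the moment at which its call begins: read the wrist's pose just before it. camera_params takes no time and is no camera call; for the wrist camera it gives the pose at the moment of the call.
- r.hand_in(): hands the job in; it is judged then, once.
The state is a dict: "time": time; "qpos": joint angles; "joint_velocities": joint speeds; "tau": joint torques, N m; "eef_pos": TCP position; "tool_rot": TCP orientation; "force": force on the tool from outside, world axes, zero at the start; "moment": the same for the moment, N m; "width": opening from 0.0 (shut) to 1.0 (fully open); "grip_force": force on a finger pad.
Only numpy, scipy, OpenCV 4.12 (cv2) and the standard library are available. Lean on these libraries where they do the work, as an engineer would, in place of code of your own. Each camera call takes 0.05 s, during which the arm holds its last target. There are 200 camera calls.

### The job

Put the desiccant cartridges that stand on the bench (two or three of them) into the filament dry chest: turn both quarter-turn cam fasteners to unlocked while the panel is still shut, then swing the hatch panel open until it stands upright, and hang every cartridge by its own hook on the rail inside, without knocking it against the hatch frame. When all are hanging, close the panel fully and turn both fasteners back to locked. Leave the other things on the bench where they are.

Things in the scene. Friction and masses are not known exactly. Their poses are not given: they have to be found in the camera images.
- rail_mid (a point): Top of the round steel rail (10 mm diameter, axis 5 mm lower) that runs along the chest's y between its side walls, at mid-length: 123 mm above the bench, 42 below the top of the hatch frame, 117 above the inner floor. Axes are the chest's: x to its rear (roughly away from the robot), y to the left, z up. Chest: white box fixed to the bench, 250 (x) x 320 (y) x 165 mm high.
- hatch_frame: Grey frame round the hatch on top of the chest, 10 mm thick, top 165 mm above the bench. Origin: bench height under the chest's centre, 20 mm in front of the rail; axes as the chest. Its opening spans x -55 to +95 mm, y -130 to +130 mm, so it reaches 75 mm to either side of the rail (x = +20). Cartridges must not knock on it.
- panel (a joint): Hatch panel angle in rad: 0 shut (flat on the frame), 1.57 upright, stop at 1.95 (leaning back). Clear plate with dark border, 170 x 280 x 8 mm, 0.35 kg, hinged along its rear edge: swings up and to the rear. The stiff hinge lets it stay where it is left (about 6 N at the handle moves it). The locked cams really hold it down.
- panel_handle (a point): Middle of the panel's handle: round steel bar, 10 mm diameter, 120 mm long along the chest's y, on two end posts, its axis 45 mm off the panel's face, 15 mm from the front edge. Panel shut: 218 mm above the bench. From above it can be pinched across the chest's x and turns between the fingers as the panel swings.
- panel_hinge (a point): Middle of the panel's hinge axis, along the chest's y, 165 mm above the bench. With the panel shut the handle is 155 mm in front of it and 53 mm higher.
- cam_left (a joint): Left (+y) cam fastener on the frame's front strip, angle in rad: 0 locked, tongue to the chest's rear (+x) over the panel's front edge; 1.57 unlocked, tongue to the chest's left (+y); unlocks counter-clockwise seen from above. May start at up to 0.2. Stops at both ends, turns with 0.08 N m, stays where left.
- cam_left_grip (a point): On the left cam's axis, at the height to grip its wing: 201 mm above the bench. Upright black wing 46 mm long, 12 thick, 36 tall (179 to 215 mm above the bench), in line with the steel tongue below it, which reaches 48 mm from the axis. This point's x axis runs along wing and tongue and turns with them.
- cam_right (a joint): Right (-y) cam fastener, angle in rad: 0 locked (tongue to the chest's rear, over the panel), 1.57 unlocked, tongue to the chest's right (-y); unlocks clockwise seen from above. Else like cam_left.
- cam_right_grip (a point): On the right cam's axis, 201 mm above the bench; like cam_left_grip.
- tape: Bystander: roll of tape lying flat, 90 mm diameter, 30 high.
- scraper: Bystander: spatula-like scraper lying flat, about 250 mm long.
- jar: Bystander: closed jar, 70 mm diameter, 100 high.
- pumpkin: Bystander: small printed pumpkin, 86 mm diameter, 70 high.
- pen_block: Bystander: pen block with pens, 60 x 60 mm, 145 high.
- cart0_mid (a point): White desiccant cartridge, about 0.2 kg, bottom-heavy, upright, 143 mm tall: perforated box body 48 (x) x 56 (y) x 55 high, a hook above it, a grip tab on top. This point is on its centre line, 70 mm above its base; hung, it is 35 mm below the rail's top, the base 18 mm above the bench. z up; x to the side where the hook's mouth opens. May be absent (None).
- cart0_tab (a point): Centre of that cartridge's flat grip tab, 36 (x) x 12 (y) x 30 mm high, 128 mm above its base. Hook below it, 12 thick in y: shank on the -x side, bridge (underside 105 above the base), 18 mm tip down on the +x side (ends 87 above the base). Rail space 24 mm wide inside; mouth between body top and tip, facing +x, 32 mm high. None if absent.
- cart1_mid (a point): White desiccant cartridge, about 0.2 kg, bottom-heavy, upright, 143 mm tall: perforated box body 48 (x) x 56 (y) x 55 high, a hook above it, a grip tab on top. This point is on its centre line, 70 mm above its base; hung, it is 35 mm below the rail's top, the base 18 mm above the bench. z up; x to the side where the hook's mouth opens. May be absent (None).
- cart1_tab (a point): Centre of that cartridge's flat grip tab, 36 (x) x 12 (y) x 30 mm high, 128 mm above its base. Hook below it, 12 thick in y: shank on the -x side, bridge (underside 105 above the base), 18 mm tip down on the +x side (ends 87 above the base). Rail space 24 mm wide inside; mouth between body top and tip, facing +x, 32 mm high. None if absent.
- cart2_mid (a point): White desiccant cartridge, about 0.2 kg, bottom-heavy, upright, 143 mm tall: perforated box body 48 (x) x 56 (y) x 55 high, a hook above it, a grip tab on top. This point is on its centre line, 70 mm above its base; hung, it is 35 mm below the rail's top, the base 18 mm above the bench. z up; x to the side where the hook's mouth opens. May be absent (None).
- cart2_tab (a point): Centre of that cartridge's flat grip tab, 36 (x) x 12 (y) x 30 mm high, 128 mm above its base. Hook below it, 12 thick in y: shank on the -x side, bridge (underside 105 above the base), 18 mm tip down on the +x side (ends 87 above the base). Rail space 24 mm wide inside; mouth between body top and tip, facing +x, 32 mm high. None if absent.
Not all that is in view belongs to the job. What is shaped like the part that bears cart0_mid but turquoise is not meant.

How it is judged:
On the way, in this order (a step that is already met when the one before it is completed fails the run):
1. both cam fasteners turned to unlocked while the panel is shut (value of joint each of cam_left, cam_right above 1.3 rad and value of joint panel below 0.05 rad), for 0.2 s.
2. panel swung open to upright (value of joint panel above 1.3 rad), for 0.2 s.
3. every cartridge hangs by its hook on the rail, released, panel still open (x of cart0_mid in the frame of rail_mid between -0.012 and 0.012 m and y of cart0_mid in the frame of rail_mid between -0.14 and 0.14 m and z of cart0_mid in the frame of rail_mid between -0.043 and -0.028 m and angle between each of cart0_mid, cart1_mid, cart2_mid's own z axis and vertical below 0.25 rad and contact force between each of cart0, cart1, cart2 and the fingers below 0.2 N and x of cart1_mid in the frame of rail_mid between -0.012 and 0.012 m and y of cart1_mid in the frame of rail_mid between -0.14 and 0.14 m and z of cart1_mid in the frame of rail_mid between -0.043 and -0.028 m and x of cart2_mid in the frame of rail_mid between -0.012 and 0.012 m and y of cart2_mid in the frame of rail_mid between -0.14 and 0.14 m and z of cart2_mid in the frame of rail_mid between -0.043 and -0.028 m and value of joint panel above 0.9 rad), for 0.3 s.
4. panel closed over the hanging cartridges, fasteners still unlocked (x of cart0_mid in the frame of rail_mid between -0.012 and 0.012 m and y of cart0_mid in the frame of rail_mid between -0.14 and 0.14 m and z of cart0_mid in the frame of rail_mid between -0.043 and -0.028 m and angle between each of cart0_mid, cart1_mid, cart2_mid's own z axis and vertical below 0.25 rad and contact force between each of cart0, cart1, cart2 and the fingers below 0.2 N and x of cart1_mid in the frame of rail_mid between -0.012 and 0.012 m and y of cart1_mid in the frame of rail_mid between -0.14 and 0.14 m and z of cart1_mid in the frame of rail_mid between -0.043 and -0.028 m and x of cart2_mid in the frame of rail_mid between -0.012 and 0.012 m and y of cart2_mid in the frame of rail_mid between -0.14 and 0.14 m and z of cart2_mid in the frame of rail_mid between -0.043 and -0.028 m and value of joint panel below 0.05 rad and value of joint each of cam_left, cam_right above 0.9 rad), for 0.2 s.
At the end, for the whole second after the job is handed in: Every cartridge present hangs released and at rest on the rail (centre below the rail within 12 mm fore and aft, hook seated within 8 mm in height, tilted under 0.25 rad), the panel is shut (under 0.05 rad) and both fasteners are locked (under 0.3 rad) (x of cart0_mid in the frame of rail_mid between -0.012 and 0.012 m and y of cart0_mid in the frame of rail_mid between -0.14 and 0.14 m and z of cart0_mid in the frame of rail_mid between -0.043 and -0.028 m and angle between each of cart0_mid, cart1_mid, cart2_mid's own z axis and vertical below 0.25 rad and contact force between each of cart0, cart1, cart2 and the fingers below 0.2 N and x of cart1_mid in the frame of rail_mid between -0.012 and 0.012 m and y of cart1_mid in the frame of rail_mid between -0.14 and 0.14 m and z of cart1_mid in the frame of rail_mid between -0.043 and -0.028 m and x of cart2_mid in the frame of rail_mid between -0.012 and 0.012 m and y of cart2_mid in the frame of rail_mid between -0.14 and 0.14 m and z of cart2_mid in the frame of rail_mid between -0.043 and -0.028 m and value of joint panel below 0.05 rad and value of joint each of cam_left, cam_right below 0.3 rad and linear speed of each of cart0, cart1, cart2 below 0.03 m/s); the robot touches nothing.
It fails at once if a cartridge is knocked against the hatch frame (over 8 N) (contact force between any of cart0, cart1, cart2 and hatch_frame above 8 N).
It fails at once if another thing on the bench is shifted by more than 40 mm (distance of any of tape, scraper, jar, pumpkin, pen_block from where it was at the start of the episode above 0.04 m).
Of cart0, cart1, cart2 only 2 to 3 are there at a start; the rules pass over those that are not, and their reading is None.
At some moment in a run one of cart0, cart1, cart2 may be knocked a few centimetres aside while the robot is not near it.
It also fails if it takes over 210 s, if anything falls off the work surface, if the arm or the gripper's body presses on something with over 40 N, if the wrist force passes 120 N, or if a joint passes its speed limit or range.

## Working session

There is one attempt and no reset: what is moved stays moved. The work goes in short steps, Python scripts to look and compute and a tool call to move; the robot and the scene stay as the last step left them, time stands still between calls to the robot, and variables do not carry over. Pictures are saved under pics/ and viewed, at most 14 in all, crops included, and the job is handed in when it is done.

Besides the shell and the picture viewer there is one more tool, called after "Call:" as name(argument=value, ...), one argument or row to a line, values as JSON. arm_command: Moves the arm, as the interface text tells. Its arguments: {"type":"object","properties":{"commands":{"type":"array"},"grip_force":{"type":"number"}},"required":["commands"]}

```bash
ls; mkdir -p pics; cat > h.py <<'E'
import numpy as np, cv2
from rig import r
def snap(cam,fn=None):
    P=r.camera_params(cam); im,d=r.snapshot(cam)
    if fn: cv2.imwrite('pics/'+fn,im[:,:,::-1])
    return im,d,P
def world(d,P):
    K,R,t=map(np.array,(P['intrinsics'],P['R'],P['t']))
    v,u=np.mgrid[:d.shape[0],:d.shape[1]]
    c=np.stack([(u-K[0,2])/K[0,0]*d,(v-K[1,2])/K[1,1]*d,d],-1)
    return (c-t)@R
def proj(X,P):
    K,R,t=map(np.array,(P['intrinsics'],P['R'],P['t'])); c=K@(R@np.array(X)+t); return c[:2]/c[2]
E
python3 - <<'E'
from h import *
for c in ('scene','side'):
    im,d,P=snap(c,c+'0.png'); np.savez(c+'0.npz',im=im,d=d,**{k:np.array(v) for k,v in P.items()})
    print(c, -np.array(P['R']).T@np.array(P['t']))
print(r.read_state())
E
```

```text
pics
scene [ 1.05058394 -0.78572045  1.15492874]
side [0.39289621 0.77704977 0.83669481]
{'time': 0.1, 'qpos': array([-1.43706169e+00,  3.59469519e-01,  1.51134790e+00, -1.00364009e-05,
        1.27252998e+00, -1.15062784e-01]), 'joint_velocities': array([-3.19512184e-04, -2.64188924e-03, -1.65512019e-03, -1.73701976e-05,
       -8.87467710e-04,  6.77722014e-04]), 'tau': array([-1.25874925e-03, -5.28653383e+01, -2.79349047e+01, -1.73858339e-04,
        5.09887803e-03,  7.20895343e-06]), 'eef_pos': array([ 0.14766823, -0.58088622,  0.23050689]), 'tool_rot': array([ 9.92271888e-01,  1.24079532e-01, -1.29861034e-05, -8.77290425e-04]), 'force': array([-1.1105076 ,  0.04292003, -0.14914332]), 'moment': array([-0.01689999,  0.01338895, -0.00811997]), 'grip_force': 0.0, 'width': 1.0020477615541343}
```

View pics/scene0.png

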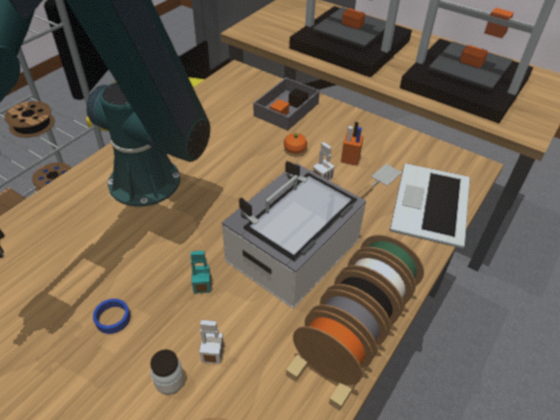

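View pics/side0.png

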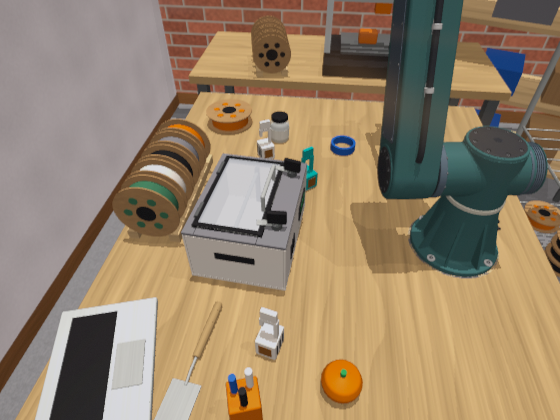

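Two white cartridges are visible: scene (211,342), near the jar, and scene (324,160), near the pumpkin and pens. There is also a turquoise decoy at (200,272). The chest sits in the middle, with its cams at (246,208) and (292,170) in the scene view.

```bash
cat > m.py <<'E'
from h import *
L={}
for c in ('scene','side'):
    z=np.load(c+'0.npz'); P={k:z[k] for k in('intrinsics','R','t')}
    L[c]=(z['im'].astype(int),z['d'],P,world(z['d'],P))
def at(c,u,v): return L[c][3][v,u].round(4)
print('chest-ish',at('scene',246,208),at('scene',292,170),at('scene',300,215),at('side',275,217),at('side',291,165))
def cl(name,M,lo,hi,c):
    W=L[c][3]; m=M&(W[...,2]>lo)&(W[...,2]<hi); 
    n,lab,st,ce=cv2.connectedComponentsWithStats(m.astype(np.uint8))
    for i in range(1,n):
        if st[i,4]>=12:
            q=W[lab==i]; 
            rc=cv2.minAreaRect((q[:,:2]*1000).astype(np.float32))
            print(c,name,'px',ce[i].round(),st[i,4],'med',np.median(q,0).round(4),'zmax',q[:,2].max().round(3),'rect',np.round(rc[0],1),np.round(rc[1],1),round(rc[2],1))
for c in L:
    im,d,P,W=L[c]; ws=(d>0)&(W[...,0]>.1)&(W[...,0]<.95)&(abs(W[...,1])<.75)
    r_,g,b=im[...,0],im[...,1],im[...,2]
    mx=im.max(-1);mn=im.min(-1)
    cl('frame',ws&(mx-mn<30),.161,.169,c)
    cl('white',ws&(mx-mn<40)&(mx>120),.06,.150,c)
    cl('top',ws&(mx-mn<40)&(mx>110),.136,.150,c)
    cl('blk',ws&(mx<70),.185,.225,c)
    cl('handle',ws&(mx>70),.205,.225,c)
E
python3 m.py
```

```text
chest-ish [ 0.4735 -0.061   0.2074] [0.4838 0.1405 0.2001] [0.5842 0.0297 0.1718] [0.4805 0.1561 0.2049] [ 0.4634 -0.0426  0.2036]
scene frame px [292. 230.] 1718 med [ 0.6226 -0.0747  0.1652] zmax 0.169 rect [562.9  41. ] [323.5 250.6] 85.3
scene frame px [266. 194.] 501 med [0.4598 0.0432 0.1655] zmax 0.169 rect [464.7  57.6] [192.1  51.5] 86.4
scene frame px [280. 193.] 62 med [0.4889 0.0744 0.1658] zmax 0.169 rect [488.7  76.1] [108.5  10.5] 87.1
scene frame px [378. 243.] 30 med [0.797  0.0735 0.1648] zmax 0.169 rect [797.3  68.2] [28. 17.] 74.6
scene frame px [409. 255.] 13 med [0.8774 0.08   0.1652] zmax 0.168 rect [878.3  79.1] [ 5.6 16.9] 83.5
scene frame px [365. 261.] 38 med [ 0.7973 -0.0014  0.1645] zmax 0.169 rect [796.8  -2.8] [14.8 31.6] 3.2
scene frame px [394. 276.] 69 med [ 0.8764 -0.0016  0.1653] zmax 0.169 rect [875.9  -3.8] [33.1 20.9] 73.2
scene frame px [351. 280.] 44 med [ 0.7996 -0.0755  0.1662] zmax 0.169 rect [798.1 -73.2] [13.6 32.5] 2.1
scene frame px [380. 296.] 68 med [ 0.8759 -0.0744  0.1655] zmax 0.169 rect [876.2 -74.5] [32.7 18.5] 85.2
scene frame p
[... 3486 characters left out ...]
3.] 118 med [0.4684 0.3634 0.1419] zmax 0.145 rect [468.6 363. ] [13.6 35.2] 80.6
side top px [248. 372.] 62 med [0.4873 0.4861 0.1441] zmax 0.147 rect [488.  485.4] [13.6 13.6] 84.7
side blk px [292. 165.] 180 med [ 0.461  -0.0449  0.2032] zmax 0.217 rect [461.3 -47. ] [14.9 43.6] 72.7
side blk px [382. 191.] 19 med [0.2359 0.0601 0.222 ] zmax 0.225 rect [235.6  56.6] [ 3.4 49. ] 17.0
side blk px [276. 217.] 237 med [0.4784 0.1548 0.2048] zmax 0.218 rect [477.7 150.9] [44.1 13.6] 4.5
side handle px [267. 183.] 158 med [0.5124 0.0609 0.2212] zmax 0.225 rect [512.1  48.9] [128.3   9.9] 85.6
side handle px [397. 197.] 47 med [0.2044 0.0768 0.2194] zmax 0.225 rect [202.5  68.2] [43.8 97.6] 66.0
```

```bash
cat >> h.py <<'E'
YAW=np.deg2rad(-4.7); C0=np.array([.5625,.0418])
ex=np.array([np.cos(YAW),np.sin(YAW)]); ey=np.array([-ex[1],ex[0]])
def ch(x,y,z): return np.r_[C0+x*ex+y*ey,z]
def pose(s=None):
    from scipy.spatial.transform import Rotation as Ro
    s=s or r.read_state(); return np.array(s['eef_pos']),Ro.from_quat(s['tool_rot']).as_matrix()
def plan(*tg):
    """targets: (xyz, theta deg of tool x); all from the present pose"""
    p,R=pose(); th=np.arctan2(R[1,0],R[0,0]); print('t',round(r.read_state()['time'],2),'p',p.round(4),'th',np.rad2deg(th).round(1))
    for q,a in tg:
        d=R.T@(np.array(q)-p)*100; tu=th-np.deg2rad(a); print(np.round(q,4),'->',d.round(2),'turn',round(tu,3),'rows',round(max(np.linalg.norm(d)/4.17,abs(tu)/.125),1))
E
python3 - <<'E'
from h import *
plan(([.40,-.25,.30],6),(ch(-.091,.1,.30),6),(ch(-.091,.1,.183),6))
E
```

```text
t 0.1 p [ 0.1477 -0.5809  0.2305] th 14.3
[ 0.4  -0.25  0.3 ] -> [ 32.61 -25.87  -6.9 ] turn 0.144 rows 10.1
[0.48   0.1489 0.3   ] -> [ 50.18 -62.56  -6.83] turn 0.144 rows 19.3
[0.48   0.1489 0.183 ] -> [ 50.18 -62.54   4.87] turn 0.144 rows 19.3
```

Call:
arm_command(
  commands=[
    [4,-2.6,-3,0,0.5],
    [8,-6,-6,0.1,0.5],
    [11,-9,-6.9,0.144,0.5],
    [14,-12,-6.9,0.144,0.5],
    [17,-15,-6.9,0.144,0.5],
    [20,-17.5,-6.9,0.144,0.5],
    [23,-20,-6.9,0.144,0.5],
    [26,-22.5,-6.9,0.144,0.5],
    [29,-25,-6.9,0.144,0.5],
    [32,-27,-6.9,0.144,0.5],
  ],
  grip_force=60,
)

```text
time: 0.93
eef_pos: [0.3802, -0.2525, 0.3002]
tool_rot: [0.999, 0.052, -0.0, -0.0]
force: [0.9, 0.5, -0.1]
width: 0.503
grip_force: 0.0
```

```bash
python3 - <<'E'
from h import *
plan((ch(-.091,.1,.30),6),(ch(-.091,.1,.183),6))
E
```

```text
t 0.93 p [ 0.3802 -0.2525  0.3002] th 6.0
[0.48   0.1489 0.3   ] -> [ 1.412e+01 -3.889e+01  3.000e-02] turn -0.0 rows 9.9
[0.48   0.1489 0.183 ] -> [ 14.12 -38.88  11.73] turn -0.0 rows 10.3
```

Call:
arm_command(
  commands=[
    [1.4,-4,0,0,0.5],
    [2.8,-8,0,0,0.5],
    [4.2,-12,0,0,0.5],
    [5.6,-16,0,0,0.5],
    [7,-20,0,0,0.5],
    [8.3,-24,0,0,0.5],
    [9.6,-28,0,0,0.5],
    [10.9,-32,0,0,0.5],
    [12,-35,0,0,0.5],
    [12.9,-37.8,0,0,0.5],
  ],
)

```text
time: 1.77
eef_pos: [0.4687, 0.1375, 0.3001]
tool_rot: [0.999, 0.053, -0.0, -0.0]
force: [1.0, -0.7, -0.4]
width: 0.5
grip_force: 0.0
```

Call:
arm_command(
  commands=[
    [0,0,0,0,0.5],
    [0,0,0,0,0.5],
    [0,0,0,0,0.5],
    [0,0,0,0,0.5],
    [0,0,0,0,0.5],
    [0,0,0,0,0.5],
    [0,0,0,0,0.5],
    [0,0,0,0,0.5],
    [0,0,0,0,0.5],
    [0,0,0,0,0.5],
  ],
)

```text
time: 2.6
eef_pos: [0.4687, 0.1344, 0.3004]
tool_rot: [0.999, 0.052, 0.0, -0.0]
force: [0.7, 1.6, 0.1]
width: 0.498
grip_force: 0.0
```

```bash
python3 - <<'E'
from h import *
plan((ch(-.091,.1,.30),6),(ch(-.091,.1,.183),6))
im,d,P=snap('wrist','w1.png'); print(P['intrinsics'],proj(ch(-.091,.1,.215),P))
W=world(d,P); m=(im.max(-1)<70)&(abs(W[...,2]-.2)<.022)
q=W[m&(W[...,2]>.205)]; print(len(q)); 
n,l,st,ce=cv2.connectedComponentsWithStats((m&(W[...,2]>.205)).astype(np.uint8))
for i in range(1,n):
    if st[i,4]>200: q=W[l==i]; print(st[i],cv2.minAreaRect((q[:,:2]*1000).astype(np.float32)),q[:,2].max())
E
```

```text
t 2.6 p [0.4687 0.1344 0.3004] th 6.0
[0.48   0.1489 0.3   ] -> [ 1.27 -1.33  0.04] turn -0.0 rows 0.4
[0.48   0.1489 0.183 ] -> [ 1.27 -1.32 11.74] turn -0.0 rows 2.8
[[343.20162526   0.         276.64400756]
 [  0.         343.20162526 203.74062013]
 [  0.           0.           1.        ]] [258.20617827 191.71850897]
2607
[ 247  156   21   67 1118] ((480.4395446777344, 150.270263671875), (45.4929313659668, 12.051543235778809), 1.3183379173278809) 0.21707511861557235
[ 501  208   53   61 1488] ((463.8361511230469, -48.03444290161133), (12.961038589477539, 44.96834945678711), 75.54926300048828) 0.2171225517739777
```

View pics/w1.png

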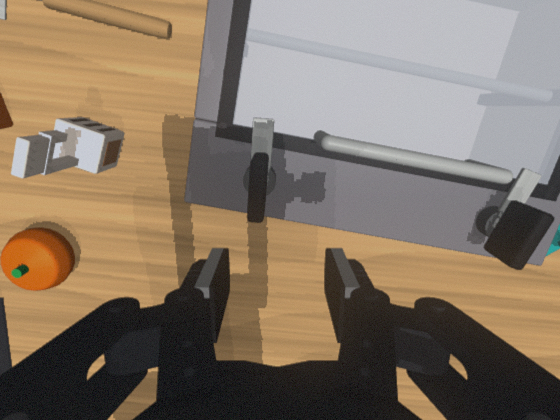

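The wrist view shows the left wing at (258,190), with its tongue pointing up over the panel edge. The handle bar runs from (325,142) to (510,177), the right cam is at (515,230), and a cartridge is at (65,150). I'll align on the left cam, descend and grip.

```bash
python3 - <<'E'
from h import *
plan(([.4802,.1497,.30],1.5),([.4802,.1497,.183],1.5))
E
```

```text
t 2.65 p [0.4688 0.1345 0.3003] th 6.0
[0.4802 0.1497 0.3   ] -> [ 1.3  -1.39  0.03] turn 0.078 rows 0.6
[0.4802 0.1497 0.183 ] -> [ 1.29 -1.39 11.73] turn 0.078 rows 2.9
```

Call:
arm_command(
  commands=[
    [0.7,-0.7,0,0.04,0.5],
    [1.3,-1.4,0,0.078,0.5],
    [1.3,-1.4,2,0.078,0.5],
    [1.3,-1.4,5,0.078,0.5],
    [1.3,-1.4,8,0.078,0.5],
    [1.3,-1.4,10,0.078,0.5],
    [1.3,-1.4,11,0.078,0.5],
    [1.3,-1.4,11.7,0.078,0.5],
    [1.3,-1.4,11.7,0.078,0.5],
    [1.3,-1.4,11.7,0.078,0.3],
  ],
)

```text
time: 3.48
eef_pos: [0.4809, 0.15, 0.1841]
tool_rot: [1.0, 0.013, 0.001, -0.0]
force: [-0.2, 0.5, 0.9]
width: 0.376
grip_force: 0.0
```

Call:
arm_command(
  commands=[
    [0,0,0,0,0],
    [0,0,0,0,0],
    [0,0,0,0,0],
    [0,0,0,0,0],
    [0,0,0,0,0],
    [0,0,0,0,0],
    [0,0,0,0,0],
    [0,0,0,0,0],
    [0,0,0,0,0],
    [0,0,0,0,0],
  ],
)

```text
time: 4.32
eef_pos: [0.4814, 0.1497, 0.1848]
tool_rot: [1.0, 0.013, 0.001, 0.0]
force: [0.3, -2.2, 6.3]
width: 0.132
grip_force: 59.0
```

Call:
arm_command(
  commands=[
    [0,0,0,-0.1,0],
    [0,0,0,-0.2,0],
    [0,0,0,-0.3,0],
    [0,0,0,-0.4,0],
    [0,0,0,-0.5,0],
    [0,0,0,-0.6,0],
    [0,0,0,-0.7,0],
    [0,0,0,-0.8,0],
    [0,0,0,-0.9,0],
    [0,0,0,-1.0,0],
  ],
)

```text
time: 5.15
eef_pos: [0.4808, 0.1505, 0.1848]
tool_rot: [0.87, 0.493, 0.001, -0.0]
force: [-1.6, 0.7, 7.6]
width: 0.134
grip_force: 59.3
```

Call:
arm_command(
  commands=[
    [0,0,0,-0.1,0],
    [0,0,0,-0.2,0],
    [0,0,0,-0.3,0],
    [0,0,0,-0.38,0],
    [0,0,0,-0.43,0],
    [0,0,0,-0.44,0],
    [0,0,0,-0.44,0],
    [0,0,0,-0.44,0],
    [0,0,0,-0.44,0.45],
    [0,0,0,-0.44,0.45],
  ],
)

```text
time: 5.98
eef_pos: [0.4806, 0.1501, 0.1839]
tool_rot: [0.743, 0.669, 0.001, 0.0]
force: [-0.6, 0.3, 0.3]
width: 0.4
grip_force: 0.0
```

```bash
python3 - <<'E'
from h import *
plan(([.4640,-.049,.30],167))
E
```

```text
t 5.98 p [0.4806 0.1501 0.1839] th 84.0
[ 0.464 -0.049  0.3  ] -> [-19.96   0.43 -11.62] turn -1.448 rows 11.6
```

Call:
arm_command(
  commands=[
    [0,0,-4,0,0.5],
    [0,0,-8,0,0.5],
    [-1,0,-11.6,-0.12,0.5],
    [-4,0.1,-11.6,-0.24,0.5],
    [-7,0.2,-11.6,-0.36,0.5],
    [-10,0.3,-11.6,-0.48,0.5],
    [-13,0.4,-11.6,-0.6,0.5],
    [-16,0.4,-11.6,-0.72,0.5],
    [-18.5,0.4,-11.6,-0.84,0.5],
    [-20,0.4,-11.6,-0.96,0.5],
  ],
)

```text
time: 6.82
eef_pos: [0.4631, -0.0519, 0.2994]
tool_rot: [0.348, 0.938, -0.0, 0.0]
force: [0.9, 0.9, -0.5]
width: 0.5
grip_force: 0.0
```

Call:
arm_command(
  commands=[
    [0,0,0,-0.12,0.5],
    [0,0,0,-0.24,0.5],
    [0,0,0,-0.36,0.5],
    [0,0,0,-0.46,0.5],
    [0,0,0,-0.46,0.5],
    [0,0,0,-0.46,0.5],
    [0,0,0,-0.46,0.5],
    [0,0,0,-0.46,0.5],
    [0,0,0,-0.46,0.5],
    [0,0,0,-0.46,0.5],
  ],
)

```text
time: 7.65
eef_pos: [0.4634, -0.0494, 0.2993]
tool_rot: [0.127, 0.992, 0.0, 0.0]
force: [-0.6, -0.6, 0.0]
width: 0.502
grip_force: 0.0
```

```bash
python3 - <<'E'
from h import *
im,d,P=snap('wrist','w2.png')
W=world(d,P); m=(im.max(-1)<70)&(W[...,2]>.205)&(W[...,2]<.222)
n,l,st,ce=cv2.connectedComponentsWithStats(m.astype(np.uint8))
for i in range(1,n):
    if st[i,4]>200: q=W[l==i]; print(st[i],cv2.minAreaRect((q[:,:2]*1000).astype(np.float32)),q[:,2].max())
plan(([.464,-.049,.30],165.5),([.464,-.049,.183],165.5))
E
```

```text
[526 151  34  23 611] ((477.7161865234375, 136.996337890625), (21.801639556884766, 12.008459091186523), 83.83739471435547) 0.21693600784045616
[ 268  176   18   64 1038] ((462.26373291015625, -48.88447189331055), (11.83422565460205, 44.79064178466797), 74.89897155761719) 0.21701678246147665
t 7.7 p [ 0.4635 -0.0494  0.2993] th 165.4
[ 0.464 -0.049  0.3  ] -> [-0.04  0.06 -0.07] turn -0.002 rows 0.0
[ 0.464 -0.049  0.183] -> [-0.04  0.05 11.63] turn -0.002 rows 2.8
```

Call:
arm_command(
  commands=[
    [0,0,3,0,0.5],
    [0,0,6,0,0.5],
    [0,0,9,0,0.5],
    [0,0,11,0,0.5],
    [0,0,11.6,0,0.5],
    [0,0,11.6,0,0.5],
    [0,0,11.6,0,0],
    [0,0,11.6,0,0],
    [0,0,11.6,0,0],
    [0,0,11.6,0,0],
  ],
)

```text
time: 8.53
eef_pos: [0.4647, -0.05, 0.1849]
tool_rot: [0.127, 0.992, -0.0, 0.002]
force: [-0.8, -1.0, 7.4]
width: 0.133
grip_force: 58.8
```

Call:
arm_command(
  commands=[
    [0,0,0,0,0],
    [0,0,0,0,0],
    [0,0,0,0,0],
    [0,0,0,0.1,0],
    [0,0,0,0.2,0],
    [0,0,0,0.3,0],
    [0,0,0,0.4,0],
    [0,0,0,0.5,0],
    [0,0,0,0.6,0],
    [0,0,0,0.7,0],
  ],
)

```text
time: 9.37
eef_pos: [0.4644, -0.0505, 0.1849]
tool_rot: [0.461, 0.887, -0.0, 0.002]
force: [-2.9, -3.2, 7.1]
width: 0.134
grip_force: 59.2
```

Call:
arm_command(
  commands=[
    [0,0,0,0.1,0],
    [0,0,0,0.2,0],
    [0,0,0,0.3,0],
    [0,0,0,0.4,0],
    [0,0,0,0.5,0],
    [0,0,0,0.6,0],
    [0,0,0,0.65,0],
    [0,0,0,0.67,0],
    [0,0,0,0.67,0],
    [0,0,0,0.67,0],
  ],
)

```text
time: 10.2
eef_pos: [0.4638, -0.0507, 0.1849]
tool_rot: [0.726, 0.688, -0.0, 0.001]
force: [-4.7, -4.7, 9.8]
width: 0.132
grip_force: 59.5
```

```bash
python3 - <<'E'
from h import *
plan((ch(-.05,0,.30),85.3))
E
```

```text
t 10.2 p [ 0.4638 -0.0507  0.1849] th 86.9
[0.5127 0.0459 0.3   ] -> [  9.88   4.38 -11.53] turn 0.028 rows 3.8
```

Call:
arm_command(
  commands=[
    [0,0,0,0,0.5],
    [0,0,0,0,0.5],
    [0,0,0,0,0.5],
    [0,0,-4,0,0.5],
    [0,0,-8,0,0.5],
    [1,0.5,-11.5,0.02,0.5],
    [4,2,-11.5,0.028,0.5],
    [7,3,-11.5,0.028,0.5],
    [9.5,4.4,-11.5,0.028,0.5],
    [9.9,4.4,-11.5,0.028,0.5],
  ],
)

```text
time: 11.03
eef_pos: [0.5151, 0.0505, 0.2987]
tool_rot: [0.735, 0.678, 0.002, 0.0]
force: [0.1, 0.8, 0.3]
width: 0.502
grip_force: 0.0
```

```bash
python3 - <<'E'
from h import *
im,d,P=snap('wrist','w3.png')
W=world(d,P); mn=im.min(-1).astype(int);mx=im.max(-1).astype(int)
m=(mx-mn<40)&(W[...,2]>.214)&(W[...,2]<.228)&(d>0)
n,l,st,ce=cv2.connectedComponentsWithStats(m.astype(np.uint8))
for i in range(1,n):
    if st[i,4]>200: q=W[l==i]; print(st[i],cv2.minAreaRect((q[:,:2]*1000).astype(np.float32)),q[:,2].max())
plan((ch(-.05,0,.30),85.3),(ch(-.05,0,.199),85.3))
E
```

```text
[ 198   22   20   79 1139] ((480.068603515625, 149.8685302734375), (44.76772689819336, 11.150453567504883), 84.1235122680664) 0.2177362512191539
[ 268  120   15  183 2621] ((513.5418701171875, 47.55164337158203), (129.202880859375, 9.773584365844727), 85.01390075683594) 0.22502264563439417
[215 315  14  45 380] ((464.15289306640625, -47.62089920043945), (40.05268096923828, 10.24011516571045), 83.33317565917969) 0.2167469966407638
t 11.08 p [0.5137 0.0495 0.2982] th 85.5
[0.5127 0.0459 0.3   ] -> [-0.37 -0.07 -0.18] turn 0.003 rows 0.1
[0.5127 0.0459 0.199 ] -> [-0.38 -0.07  9.92] turn 0.003 rows 2.4
```

View pics/w3.png

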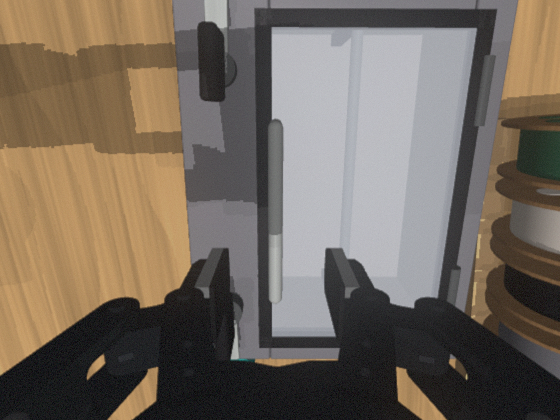

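The wrist view shows the handle bar vertical at (275,210) and the left cam at (212,62), unlocked. The tool is centred over the bar, so I'll grip it.

Call:
arm_command(
  commands=[
    [-0.2,0,3,0,0.5],
    [-0.2,0,6,0,0.5],
    [-0.2,0,9,0,0.5],
    [-0.2,0,9.9,0,0.5],
    [-0.2,0,9.9,0,0.5],
    [-0.2,0,9.9,0,0],
    [-0.2,0,9.9,0,0],
    [-0.2,0,9.9,0,0],
    [-0.2,0,9.9,0,0],
    [-0.2,0,9.9,0,0],
  ],
  grip_force=40,
)

```text
time: 11.92
eef_pos: [0.5138, 0.0448, 0.2012]
tool_rot: [0.735, 0.678, 0.001, 0.001]
force: [-1.5, -1.0, 7.2]
width: 0.095
grip_force: 39.3
```

```bash
python3 - <<'E'
from h import *
s=r.read_state(); print(s['force'],s['width'],s['grip_force']); plan()
f=lambda a:np.array([-15.5*np.cos(a)+5.3*np.sin(a),-(15.5*np.sin(a)+5.3*np.cos(a))])
for k in range(2):
    for i in range(1,11):
        print((f((k*10+i)*.083)-f(k*.83)).round(1),end=' ')
    print()
E
```

```text
[-1.45318206 -1.02216467  7.23303703] 0.09543712595545156 39.27413463592529
t 11.92 p [0.5138 0.0448 0.2012] th 85.3
[ 0.5 -1.3] [ 1.1 -2.5] [ 1.8 -3.7] [ 2.6 -4.8] [ 3.5 -5.8] [ 4.4 -6.8] [ 5.5 -7.6] [ 6.6 -8.4] [ 7.7 -9.1] [ 9.  -9.7] 
[ 1.3 -0.5] [ 2.6 -0.9] [ 3.9 -1.2] [ 5.3 -1.3] [ 6.6 -1.4] [ 8.  -1.3] [ 9.3 -1.1] [10.6 -0.8] [11.9 -0.5] [13.2  0. ]
```

Call:
arm_command(
  commands=[
    [0,0.5,-1.3,0,0],
    [0,1.1,-2.5,0,0],
    [0,1.8,-3.7,0,0],
    [0,2.6,-4.8,0,0],
    [0,3.5,-5.8,0,0],
    [0,4.4,-6.8,0,0],
    [0,5.5,-7.6,0,0],
    [0,6.6,-8.4,0,0],
    [0,7.7,-9.1,0,0],
    [0,9.0,-9.7,0,0],
  ],
)

```text
time: 12.75
eef_pos: [0.5975, 0.0379, 0.2984]
tool_rot: [0.735, 0.678, -0.003, -0.003]
force: [-16.9, -0.5, 18.1]
width: 0.095
grip_force: 40.9
```

```bash
python3 - <<'E'
from h import *
s=r.read_state(); print(s['force'],s['width'],s['grip_force']); plan()
E
```

```text
[-16.90347957  -0.47427188  18.09434562] 0.0951155711956384 40.85307776927948
t 12.75 p [0.5975 0.0379 0.2984] th 85.3
```

Call:
arm_command(
  commands=[
    [0,1.2,-0.6,0,0],
    [0,2.5,-1.0,0,0],
    [0,3.8,-1.3,0,0],
    [0,5.2,-1.5,0,0],
    [0,6.5,-1.6,0,0],
    [0,7.8,-1.5,0,0],
    [0,9.2,-1.3,0,0],
    [0,10.5,-1.0,0,0],
    [0,11.8,-0.6,0,0],
    [0,13,-0.2,0,0],
  ],
)

```text
time: 13.58
eef_pos: [0.7314, 0.0269, 0.2994]
tool_rot: [0.735, 0.678, -0.0, -0.0]
force: [-3.8, -0.2, 1.7]
width: 0.102
grip_force: 41.8
```

Call:
arm_command(
  commands=[
    [0,0,0,0,0],
    [0,0,0,0,0],
    [0,0,0,0,0],
    [0,0,0,0,0.3],
    [0,0,0,0,0.3],
    [0,0,0,0,0.3],
    [0,0,-2,0,0.3],
    [0,0,-5,0,0.3],
    [0,0,-9,0,0.3],
    [0,0,-10,0,0.3],
  ],
)

```text
time: 14.42
eef_pos: [0.7331, 0.0271, 0.4056]
tool_rot: [0.735, 0.678, 0.003, 0.003]
force: [1.2, 0.0, 1.3]
width: 0.302
grip_force: 0.0
```

```bash
python3 - <<'E'
from h import *
plan()
im,d,P=snap('scene','s2.png'); W=world(d,P)
mx=im.max(-1).astype(int);mn=im.min(-1).astype(int)
rel=(W[...,:2]-C0)@np.c_[ex,ey]
m=(d>0)&(mx-mn<45)&(W[...,2]>.2)&(abs(rel[...,1])<.15)&(rel[...,0]>.05)&(rel[...,0]<.23)&(W[...,2]<.36)
q=np.c_[rel[m],W[m][:,2]]
for z in np.arange(.2,.36,.02):
    k=q[abs(q[:,2]-z)<.01]; print(round(z,2),len(k),np.percentile(k[:,0],[5,25,50,75,95]).round(3) if len(k) else '')
E
```

```text
t 14.42 p [0.7331 0.0271 0.4056] th 85.3
0.2 83 [0.113 0.113 0.114 0.115 0.115]
0.22 232 [0.113 0.115 0.115 0.116 0.117]
0.24 255 [0.115 0.116 0.117 0.117 0.118]
0.26 257 [0.116 0.118 0.118 0.119 0.12 ]
0.28 259 [0.118 0.119 0.12  0.12  0.121]
0.3 257 [0.119 0.12  0.121 0.122 0.123]
0.32 571 [0.121 0.123 0.133 0.166 0.172]
0.34 335 [0.116 0.119 0.121 0.123 0.125]
```

View pics/s2.png

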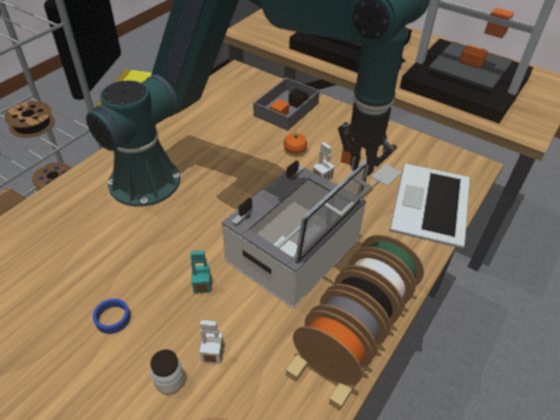

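Panel stands at about 1.65 rad with both cams unlocked. Next I need the hook mouth directions from the clouds.

```bash
cat > c.py <<'E'
from h import *
def cart(W,im,d,c,name):
    mx=im.max(-1).astype(int);mn=im.min(-1).astype(int)
    m=(d>0)&(mx-mn<45)&(mx>75)&(np.hypot(W[...,0]-c[0],W[...,1]-c[1])<.055)
    q=W[m]; t=q[(q[:,2]>.117)&(q[:,2]<.15)]
    if len(t)<15: print(name,'few',len(t)); return
    (cx,cy),(w,h),a=cv2.minAreaRect((t[:,:2]*1000).astype(np.float32)); a=a if w>h else a+90
    a=np.deg2rad((a+90)%180-90); u=np.array([np.cos(a),np.sin(a)]); v=np.array([-u[1],u[0]])
    print(name,'tab',round(cx,1),round(cy,1),round(max(w,h),1),round(min(w,h),1),'ang',np.rad2deg(a).round(1),'ztop',np.percentile(t[:,2],97).round(4),'n',len(t))
    for lo,hi in ((.0,.05),(.06,.084),(.09,.104),(.107,.113)):
        k=q[(q[:,2]>lo)&(q[:,2]<hi)][:,:2]-np.array([cx,cy])/1000
        if len(k)>3: print('  z',lo,hi,len(k),'along',np.percentile(k@u*1000,[5,50,95]).round(1),'across',np.percentile(k@v*1000,[5,50,95]).round(1))
E
python3 - <<'E'
from c import *
for c in('scene','side'):
    z=np.load(c+'0.npz'); P={k:z[k] for k in('intrinsics','R','t')}; W=world(z['d'],P)
    cart(W,z['im'],z['d'],(.4685,.361),c+' A'); cart(W,z['im'],z['d'],(.583,-.351),c+' B')
im,d,P=snap('side'); W=world(d,P); cart(W,im,d,(.4685,.361),'now A'); cart(W,im,d,(.583,-.351),'now B')
plan(([.4685,.35,.40],80))
E
```

```text
scene A tab 469.5 358.2 37.6 17.4 ang -11.9 ztop 0.146 n 91
  z 0.0 0.05 110 along [-17.6  19.9  23.7] across [-27.9  -3.4  25.6]
  z 0.06 0.084 27 along [-19.7 -14.    1.7] across [-7.1  0.6 10.6]
  z 0.09 0.104 27 along [-19.7  10.1  17.7] across [-4.9  1.3  7.8]
  z 0.107 0.113 16 along [-19.6  -4.1  15.7] across [-5.4 -2.6  5.9]
scene B tab 582.8 -353.0 36.3 15.5 ang 30.1 ztop 0.1453 n 160
  z 0.0 0.05 214 along [-19.5  10.5  24.2] across [-28.5 -26.1  16.4]
  z 0.06 0.084 28 along [-18.8 -13.5   7.7] across [-7.2 -3.9  5.8]
  z 0.09 0.104 28 along [-18.2  12.7  19.7] across [-6.5 -4.   0.1]
  z 0.107 0.113 29 along [-18.5  -0.7  18.3] across [-6.1 -4.2  2.1]
side A tab 468.5 362.9 35.5 13.6 ang -9.9 ztop 0.1442 n 204
  z 0.0 0.05 186 along [-24.6 -16.   22.5] across [-21.8  25.3  28.1]
  z 0.06 0.084 33 along [-19.4 -17.5 -11. ] across [-3.2  5.   6.5]
  z 0.09 0.104 37 along [-19.8 -11.3  19.8] across [-2.1  3.3  6.2]
  z 0.107 0.113 39 along [-19.1  -2.9  17.2] across [-3.6  4.4  6.2]
side B tab 583.0 -349.5 34.8 16.0 ang 28.0 ztop 0.1438 n 82
  z 0.0 0.05 112 along [-20.7  15
[... 317 characters left out ...]
6 along [-24.1 -19.   20.1] across [-22.3  26.9  28.5]
  z 0.06 0.084 29 along [-19.9 -18.2 -11.8] across [-3.4  4.7  5.8]
  z 0.09 0.104 32 along [-20.  -13.3  17.9] across [-2.6  5.2  6.5]
  z 0.107 0.113 35 along [-19.1  -1.7  18.8] across [1.6 5.5 6.2]
now B tab 582.9 -348.1 33.6 15.5 ang 22.4 ztop 0.144 n 82
  z 0.0 0.05 108 along [-24.   13.7  24.9] across [-13.7  22.2  28.4]
  z 0.06 0.084 18 along [-19.1 -14.7 -12.1] across [-8.1  0.5  5.2]
  z 0.09 0.104 19 along [-19.1  13.4  19.4] across [-5.8  1.2  6.1]
  z 0.107 0.113 22 along [-19.3   6.2  18.9] across [-6.7  1.9  6.8]
t 14.52 p [0.733  0.0271 0.403 ] th 85.3
[0.4685 0.35   0.4   ] -> [ 30.02 -29.     0.1 ] turn 0.093 rows 10.0
```

Call:
arm_command(
  commands=[
    [2.5,-2.5,0,0.12,0.6],
    [5,-5,0,0.24,0.6],
    [8,-8,0,0.36,0.6],
    [11,-11,0,0.48,0.6],
    [14,-14,0,0.6,0.6],
    [17,-17,0,0.72,0.6],
    [20,-20,0,0.84,0.6],
    [23,-23,0,0.96,0.6],
    [26,-26,0,1.08,0.6],
    [29,-28.5,0,1.2,0.6],
  ],
)

```text
time: 15.35
eef_pos: [0.4728, 0.3343, 0.3969]
tool_rot: [0.989, 0.145, -0.001, 0.0]
force: [1.0, 0.7, -0.4]
width: 0.598
grip_force: 0.0
```

```bash
python3 - <<'E'
from h import *
plan(([.4685,.36,.30],-10.5))
E
```

```text
t 15.35 p [0.4728 0.3343 0.3969] th 16.7
[0.4685 0.36   0.3   ] -> [ 0.35 -2.58  9.69] turn 0.474 rows 3.8
```

Call:
arm_command(
  commands=[
    [0,-0.5,2,0.12,0.6],
    [0.1,-1,4,0.24,0.6],
    [0.2,-1.8,6,0.36,0.6],
    [0.3,-2.6,8,0.474,0.6],
    [0.3,-2.6,9.5,0.474,0.6],
    [0.3,-2.6,9.7,0.474,0.6],
    [0.3,-2.6,9.7,0.474,0.6],
    [0.3,-2.6,9.7,0.474,0.6],
    [0.3,-2.6,9.7,0.474,0.6],
    [0.3,-2.6,9.7,0.474,0.6],
  ],
)

```text
time: 16.18
eef_pos: [0.4717, 0.3595, 0.3026]
tool_rot: [0.996, -0.089, 0.001, -0.001]
force: [-0.5, -0.1, 0.1]
width: 0.599
grip_force: 0.0
```

```bash
python3 - <<'E'
from c import *
plan(); im,d,P=snap('wrist','w4.png'); W=world(d,P); cart(W,im,d,(.4685,.361),'A')
E
```

```text
t 16.18 p [0.4717 0.3595 0.3026] th -10.2
A tab 470.6 362.4 36.3 12.0 ang -14.2 ztop 0.1444 n 554
  z 0.0 0.05 167 along [-35.3  24.   24.6] across [-24.6  -0.5  25.7]
  z 0.09 0.104 24 along [19.9 19.9 20.1] across [-5.7 -0.3  5.2]
  z 0.107 0.113 24 along [17.8 19.7 20.1] across [-5.7 -0.8  4.8]
```

View pics/w4.png

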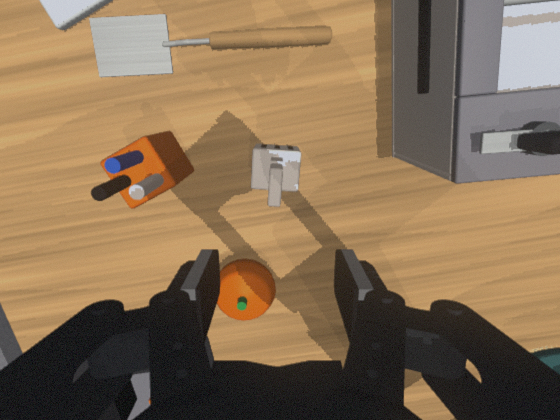

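The tab is directly ahead at (276,185), the pens at (140,170) and the pumpkin at (245,290). The tab agrees with the earlier measurement to within 2 mm.

```bash
python3 - <<'E'
from h import *
plan(([.4704,.3622,.110],-13.5))
E
```

```text
t 16.23 p [0.4716 0.3595 0.3025] th -10.2
[0.4704 0.3622 0.11  ] -> [-0.2  -0.22 19.25] turn 0.058 rows 4.6
```

Call:
arm_command(
  commands=[
    [-0.2,-0.2,2,0.058,0.6],
    [-0.2,-0.2,5,0.058,0.6],
    [-0.2,-0.2,8,0.058,0.6],
    [-0.2,-0.2,11,0.058,0.6],
    [-0.2,-0.2,14,0.058,0.6],
    [-0.2,-0.2,16.5,0.058,0.6],
    [-0.2,-0.2,18.3,0.058,0.6],
    [-0.2,-0.2,19.2,0.058,0.6],
    [-0.2,-0.2,19.2,0.058,0.6],
    [-0.2,-0.2,19.2,0.058,0.3],
  ],
)

```text
time: 17.07
eef_pos: [0.4699, 0.362, 0.11]
tool_rot: [0.993, -0.118, 0.0, -0.0]
force: [0.2, -0.5, 0.4]
width: 0.472
grip_force: 0.0
```

Call:
arm_command(
  commands=[
    [0,0,0,0,0],
    [0,0,0,0,0],
    [0,0,0,0,0],
    [0,0,0,0,0],
    [0,0,0,0,0],
    [0,0,-0.5,0,0],
    [0,0,-1.5,0,0],
    [0,0,-3,0,0],
    [0,0,-6,0,0],
    [0,0,-9,0,0],
  ],
  grip_force=60,
)

```text
time: 17.9
eef_pos: [0.4682, 0.3611, 0.1998]
tool_rot: [0.993, -0.118, -0.001, 0.001]
force: [1.5, 0.7, -2.4]
width: 0.135
grip_force: 58.7
```

```bash
python3 - <<'E'
from h import *
s=r.read_state(); print(s['force'],s['width'],s['grip_force']); plan((ch(-.017,.07,.32),-4.7),(ch(-.017,.07,.155),-4.7))
E
```

```text
[ 1.48750365  0.67743559 -2.39374582] 0.1348215277960189 58.65489931593402
t 17.9 p [0.4682 0.3611 0.1998] th -13.5
[0.5513 0.113  0.32  ] -> [ 13.85  22.22 -12.01] turn -0.154 rows 6.9
[0.5513 0.113  0.155 ] -> [13.89 22.18  4.49] turn -0.154 rows 6.4
```

Call:
arm_command(
  commands=[
    [0,0,-4,0,0],
    [0,0,-8,-0.03,0],
    [1,2,-11.5,-0.06,0],
    [3,5,-14,-0.09,0],
    [5,8,-14.5,-0.12,0],
    [7,11,-14.5,-0.154,0],
    [9,14,-14.5,-0.154,0],
    [11,17,-14.5,-0.154,0],
    [13,20,-14.5,-0.154,0],
    [13.8,22.2,-14.5,-0.154,0],
  ],
)

```text
time: 18.73
eef_pos: [0.5529, 0.1106, 0.345]
tool_rot: [0.999, -0.042, 0.001, 0.001]
force: [-0.3, 0.4, -2.5]
width: 0.132
grip_force: 58.9
```

Call:
arm_command(
  commands=[
    [0,0,0,0,0],
    [0,0,0,0,0],
    [0,0,0,0,0],
    [0,0,0,0,0],
    [0,0,0,0,0],
    [0,0,0,0,0],
    [0,0,0,0,0],
    [0,0,0,0,0],
    [0,0,0,0,0],
    [0,0,0,0,0],
  ],
)

```text
time: 19.57
eef_pos: [0.5517, 0.1138, 0.3443]
tool_rot: [0.999, -0.041, -0.0, -0.0]
force: [-0.1, 0.2, -1.2]
width: 0.129
grip_force: 59.2
```

```bash
python3 - <<'E'
from h import *
plan((ch(-.017,.07,.345),-4.7))
for c in('side','wrist'):
    im,d,P=snap(c,c+'5.png'); W=world(d,P); rel=(W[...,:2]-C0)@np.c_[ex,ey]
    rail=(d>0)&(abs(W[...,2]-.121)<.006)&(abs(rel[...,0]-.02)<.02)&(abs(rel[...,1])<.12)
    q=rel[rail]; 
    for y in (-.1,-.05,0,.05,.1):
        k=q[abs(q[:,1]-y)<.025]; print(c,'rail y',y,len(k),np.percentile(k[:,0],[5,50,95]).round(4) if len(k)>5 else '')
    fr=(d>0)&(abs(W[...,2]-.165)<.003)&(abs(rel[...,0])<.14)&(abs(rel[...,1])<.17)
    q=rel[fr]; print('frame',np.percentile(q[:,0],[.5,99.5]).round(4),np.percentile(q[:,1],[.5,99.5]).round(4))
    p=np.array(pose()[0]); mx=im.max(-1).astype(int);mn=im.min(-1).astype(int)
    near=(d>0)&(np.hypot(W[...,0]-p[0],W[...,1]-p[1])<.06)&(W[...,2]>.22)&(W[...,2]<.30)&(mx-mn<45)&(mx>90)
    b=(rel[near]); print('body',len(b), cv2.minAreaRect((b*1000).astype(np.float32)) if len(b)>20 else '', 'tcp rel',(p[:2]-C0)@np.c_[ex,ey], np.percentile(W[near][:,2],[1,99]).round(3))
E
```

```text
t 19.57 p [0.5517 0.1138 0.3443] th -4.7
[0.5513 0.113  0.345 ] -> [-0.04  0.09 -0.07] turn 0.001 rows 0.0
side rail y -0.1 0 
side rail y -0.05 0 
side rail y 0 48 [0.0143 0.018  0.0233]
side rail y 0.05 55 [0.015  0.0177 0.0232]
side rail y 0.1 22 [0.0145 0.0185 0.0229]
frame [-0.1252  0.1197] [-0.1564  0.1614]
body 580 ((-18.738243103027344, 71.6046371459961), (59.01467514038086, 48.49870300292969), 89.58527374267578) tcp rel [-0.01660248  0.07085701] [0.236 0.296]
wrist rail y -0.1 389 [0.0169 0.0212 0.0252]
wrist rail y -0.05 426 [0.0169 0.0212 0.0251]
wrist rail y 0 429 [0.0169 0.0212 0.0251]
wrist rail y 0.05 426 [0.0168 0.0212 0.0251]
wrist rail y 0.1 422 [0.0168 0.0212 0.0259]
frame [-0.1227  0.1131] [-0.1573  0.1603]
body 5648 ((-15.720418930053711, 71.28400421142578), (56.127994537353516, 46.86724853515625), 89.91619873046875) tcp rel [-0.01659232  0.07077436] [0.239 0.29 ]
```

View pics/side5.png

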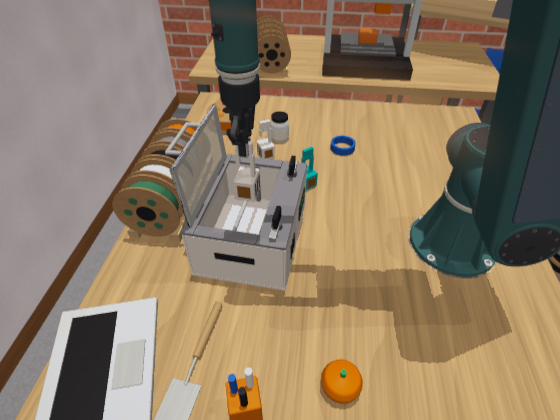

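```bash
python3 - <<'E'
from h import *
im,d,P=snap('side'); W=world(d,P)
for u,v in((232,217),(245,217),(258,218),(222,225),(250,228)): print(im[v,u],W[v,u].round(3))
E
```

```text
[216 217 221] [ 0.636 -0.025  0.006]
[216 217 221] [ 0.598 -0.03   0.005]
[216 216 221] [ 0.558 -0.031  0.005]
[186 175 167] [0.659 0.01  0.005]
[200 196 195] [0.575 0.012 0.004]
```

Call:
arm_command(
  commands=[
    [0,0,2,0,0],
    [0,0,4,0,0],
    [0,0,6,0,0],
    [0,0,8,0,0],
    [0,0,10,0,0],
    [0,0,11,0,0],
    [0,0,11.5,0,0],
    [0,0,11.5,0,0],
    [0,0,11.5,0,0],
    [0,0,11.5,0,0],
  ],
)

```text
time: 20.55
eef_pos: [0.5528, 0.1137, 0.2306]
tool_rot: [0.999, -0.041, 0.001, -0.0]
force: [-0.0, 0.3, -2.1]
width: 0.136
grip_force: 59.1
```

Call:
arm_command(
  commands=[
    [-0.1,0,1.5,0,0],
    [-0.1,0,3,0,0],
    [-0.1,0,4.5,0,0],
    [-0.1,0,6,0,0],
    [-0.1,0,7,0,0],
    [-0.1,0,7.5,0,0],
    [-0.1,0,7.5,0,0],
    [-0.1,0,7.5,0,0],
    [-0.1,0,7.5,0,0],
    [-0.1,0,7.5,0,0],
  ],
)

```text
time: 21.38
eef_pos: [0.5516, 0.1138, 0.1553]
tool_rot: [0.999, -0.041, 0.001, -0.0]
force: [-0.1, 0.3, -1.3]
width: 0.129
grip_force: 59.2
```

```bash
python3 - <<'E'
from h import *
p=pose()[0]; print(r.read_state()['force'],(p[:2]-C0)@np.c_[ex,ey],p[2])
im,d,P=snap('side','side6.png'); cv2.imwrite('pics/side6c.png',cv2.resize(im[120:280,170:330,::-1],None,fx=3.5,fy=3.5,interpolation=2))
E
```

```text
[-0.06030934  0.29244414 -1.34970821] [-0.0167827   0.07089279] 0.1552910414371425
```

View pics/side6c.png

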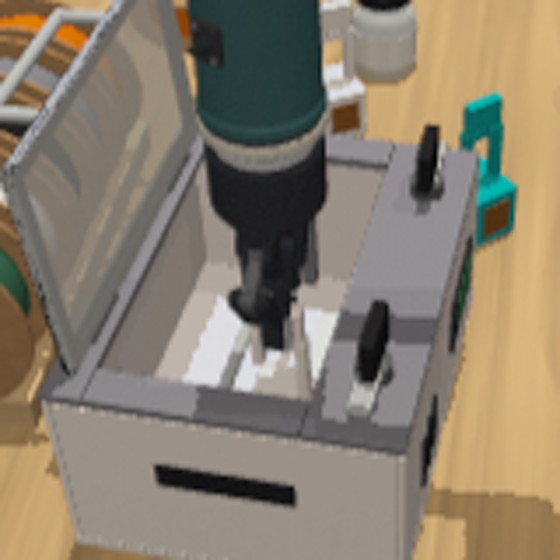

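Call:
arm_command(
  commands=[
    [0.5,0,0,0,0],
    [1,0,0,0,0],
    [1.5,0,0,0,0],
    [2,0,0,0,0],
    [2.5,0,0,0,0],
    [3,0,0,0,0],
    [3.5,0,0,0,0],
    [3.7,0,0,0,0],
    [3.7,0,0,0,0],
    [3.7,0,0,0,0],
  ],
)

```text
time: 22.27
eef_pos: [0.5876, 0.1107, 0.1542]
tool_rot: [0.999, -0.041, -0.0, -0.0]
force: [0.5, -0.3, -2.3]
width: 0.131
grip_force: 59.2
```

Call:
arm_command(
  commands=[
    [0,0,0.3,0,0],
    [0,0,0.7,0,0],
    [0,0,1.1,0,0],
    [0,0,1.5,0,0],
    [0,0,1.8,0,0],
    [0,0,2.1,0,0],
    [0,0,2.3,0,0],
    [0,0,2.5,0,0],
    [0,0,2.6,0,0],
    [0,0,2.6,0,0],
  ],
)

```text
time: 23.1
eef_pos: [0.5876, 0.1107, 0.1289]
tool_rot: [0.999, -0.041, 0.0, -0.0]
force: [-2.0, 0.4, 1.7]
width: 0.131
grip_force: 60.2
```

```bash
python3 - <<'E'
from h import *
p=pose()[0]; print(r.read_state()['force'],(p[:2]-C0)@np.c_[ex,ey],p[2])
E
```

```text
[-2.04180309  0.42919585  1.7475412 ] [0.01939467 0.07077511] 0.128894048204934
```

Call:
arm_command(
  commands=[
    [0,0,0.1,0,0],
    [0,0,0.1,0,0],
    [0,0,0.1,0,0.4],
    [0,0,0.1,0,0.4],
    [0,0,0.1,0,0.4],
    [0,0,0.1,0,0.4],
    [0,0,-1,0,0.4],
    [0,0,-4,0,0.4],
    [0,0,-8,0,0.4],
    [0,0,-12,0,0.4],
  ],
)

```text
time: 23.93
eef_pos: [0.5867, 0.1106, 0.2494]
tool_rot: [0.999, -0.041, -0.001, 0.0]
force: [1.0, 0.9, 0.8]
width: 0.403
grip_force: 0.0
```

Call:
arm_command(
  commands=[
    [0,0,-4,0,0.4],
    [0,0,-8,0,0.6],
    [0,0,-8,0,0.6],
    [0,0,-8,0,0.6],
    [0,0,-8,0,0.6],
    [0,0,-8,0,0.6],
    [0,0,-8,0,0.6],
    [0,0,-8,0,0.6],
    [0,0,-8,0,0.6],
    [0,0,-8,0,0.6],
  ],
)

```text
time: 24.77
eef_pos: [0.5874, 0.1107, 0.3275]
tool_rot: [0.999, -0.041, -0.001, 0.0]
force: [-0.3, 0.9, -0.3]
width: 0.603
grip_force: 0.0
```

```bash
python3 - <<'E'
from c import *
im,d,P=snap('wrist','w7.png'); W=world(d,P); c=ch(.02,.07,0)
cart(W,im,d,c,'A hung'); print(c)
im,d,P=snap('side'); W=world(d,P); cart(W,im,d,(.583,-.351),'B side')
im,d,P=snap('scene'); W=world(d,P); cart(W,im,d,(.583,-.351),'B scene')
plan(([.57,-.345,.33],28))
E
```

```text
A hung tab 596.6 109.2 109.4 23.1 ang 85.4 ztop 0.1381 n 955
  z 0.0 0.05 2724 along [-47.3  -3.2  47.1] across [-40.2 -15.6  53.1]
  z 0.06 0.084 1253 along [-23.7   0.8  27.3] across [-16.1  -1.4  28.6]
  z 0.107 0.113 9 along [-2.4  3.   7.2] across [-11.7 -11.4 -11.3]
[0.58816844 0.10992585 0.        ]
B side tab 583.4 -349.3 34.2 17.6 ang 25.0 ztop 0.1437 n 84
  z 0.0 0.05 106 along [-23.1  14.   24.6] across [-12.6  24.3  29.3]
  z 0.06 0.084 17 along [-18.7 -14.6 -11.3] across [-1.3  2.3  5. ]
  z 0.09 0.104 22 along [-18.9   0.5  19.2] across [-2.3  3.6  7.8]
  z 0.107 0.113 23 along [-19.4   2.4  17.4] across [-3.2  2.6  6.2]
B scene tab 582.4 -353.8 37.4 15.5 ang 34.2 ztop 0.1459 n 164
  z 0.0 0.05 211 along [-20.5   9.2  26.2] across [-28.2 -25.4  14.2]
  z 0.06 0.084 24 along [-18.  -13.1  -0. ] across [-5.3 -2.   6.7]
  z 0.09 0.104 22 along [-17.5  13.   20.1] across [-7.7 -4.6  0.6]
  z 0.107 0.113 27 along [-15.7   4.6  20.1] across [-6.  -2.9  2. ]
t 24.92 p [0.5876 0.1107 0.3281] th -4.7
[ 0.57  -0.345  0.33 ] -> [ 1.96 45.56 -0.19] turn -0.57 rows 10.9
```

View pics/w7.png

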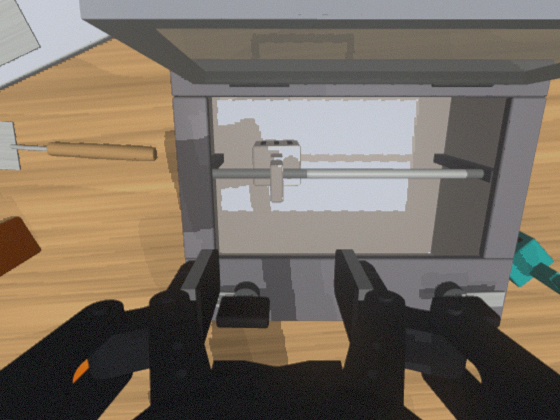

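Cartridge A hangs on the rail at (277,170). Now to B.

Call:
arm_command(
  commands=[
    [0,4,0,-0.06,0.6],
    [0.2,8,0,-0.12,0.6],
    [0.4,12,0,-0.18,0.6],
    [0.6,16.1,0,-0.24,0.6],
    [0.8,20.2,0,-0.3,0.6],
    [1,24.3,0,-0.36,0.6],
    [1.2,28.4,0,-0.42,0.6],
    [1.5,32.5,0,-0.48,0.6],
    [1.7,36.6,0,-0.54,0.6],
    [1.9,40.7,0,-0.57,0.6],
  ],
)

```text
time: 25.75
eef_pos: [0.573, -0.2985, 0.3284]
tool_rot: [0.97, 0.243, 0.0, 0.0]
force: [0.6, -0.3, 0.5]
width: 0.601
grip_force: 0.0
```

```bash
python3 - <<'E'
from h import *
plan(([.58,-.351,.30],28))
E
```

```text
t 25.75 p [ 0.573  -0.2985  0.3284] th 28.2
[ 0.58  -0.351  0.3  ] -> [-1.86  4.96  2.84] turn 0.003 rows 1.4
```

Call:
arm_command(
  commands=[
    [-0.6,1.7,1,0,0.6],
    [-1.2,3.4,2,0,0.6],
    [-1.9,5,2.8,0,0.6],
    [-1.9,5,2.8,0,0.6],
    [-1.9,5,2.8,0,0.6],
    [-1.9,5,2.8,0,0.6],
    [-1.9,5,2.8,0,0.6],
    [-1.9,5,2.8,0,0.6],
    [-1.9,5,2.8,0,0.6],
    [-1.9,5,2.8,0,0.6],
  ],
)

```text
time: 26.58
eef_pos: [0.5803, -0.3489, 0.3009]
tool_rot: [0.97, 0.242, 0.0, 0.0]
force: [0.3, 0.6, -0.3]
width: 0.601
grip_force: 0.0
```

```bash
python3 - <<'E'
from c import *
im,d,P=snap('wrist','w8.png'); W=world(d,P); cart(W,im,d,(.583,-.351),'B')
plan(([.583,-.351,.11],28))
E
```

```text
B tab 584.7 -350.8 35.8 11.8 ang 28.3 ztop 0.1442 n 557
  z 0.0 0.05 155 along [ 9.5 23.7 24.4] across [-23.1   3.8  26.9]
  z 0.09 0.104 24 along [19.5 19.6 19.8] across [-4.9  0.4  5.8]
  z 0.107 0.113 20 along [17.9 19.4 19.7] across [-4.8  0.   5.9]
t 26.63 p [ 0.5803 -0.3491  0.3007] th 28.0
[ 0.583 -0.351  0.11 ] -> [ 0.14  0.29 19.07] turn 0.0 rows 4.6
```

View pics/w8.png

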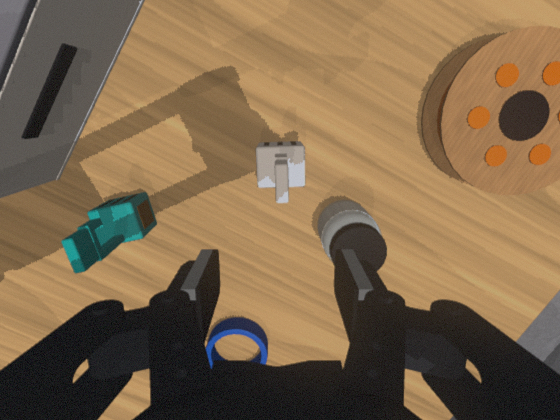

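Tab at (281,182), jar at (352,235), well clear. The wrist view agrees with the earlier measurement, so I'll descend and grip.

Call:
arm_command(
  commands=[
    [0.2,0.3,2,0,0.6],
    [0.2,0.3,5,0,0.6],
    [0.2,0.3,8,0,0.6],
    [0.2,0.3,11,0,0.6],
    [0.2,0.3,14,0,0.6],
    [0.2,0.3,16.5,0,0.6],
    [0.2,0.3,18.3,0,0.6],
    [0.2,0.3,19.1,0,0.6],
    [0.2,0.3,19.1,0,0.6],
    [0.2,0.3,19.1,0,0.3],
  ],
)

```text
time: 27.47
eef_pos: [0.5836, -0.3514, 0.1098]
tool_rot: [0.97, 0.242, 0.0, 0.0]
force: [0.8, 0.6, 0.6]
width: 0.475
grip_force: 0.0
```

Call:
arm_command(
  commands=[
    [0,0,0,0,0],
    [0,0,0,0,0],
    [0,0,0,0,0],
    [0,0,0,0,0],
    [0,0,0,0,0],
    [0,0,-0.5,0,0],
    [0,0,-1.5,0,0],
    [0,0,-3,0,0],
    [0,0,-6,0,0],
    [0,0,-9,0,0],
  ],
  grip_force=60,
)

```text
time: 28.3
eef_pos: [0.582, -0.3502, 0.1993]
tool_rot: [0.97, 0.242, -0.001, -0.002]
force: [0.5, -0.1, -2.3]
width: 0.13
grip_force: 58.6
```

```bash
python3 - <<'E'
from h import *
s=r.read_state(); print(s['force'],s['width'],s['grip_force']); plan((ch(-.017,-.07,.345),-4.7))
E
```

```text
[ 0.54870275 -0.12492143 -2.27618366] 0.12968987478541077 58.63106203026291
t 28.3 p [ 0.582  -0.3502  0.1993] th 28.0
[ 0.5398 -0.0266  0.345 ] -> [ 11.44 -30.61 -14.48] turn 0.57 rows 8.6
```

Call:
arm_command(
  commands=[
    [0,0,-4,0.06,0],
    [0,0,-8,0.12,0],
    [0.5,-1,-12,0.18,0],
    [1.5,-4,-14.5,0.24,0],
    [3,-8,-14.5,0.3,0],
    [4.4,-12,-14.5,0.36,0],
    [5.8,-15.6,-14.5,0.42,0],
    [7.2,-19.3,-14.5,0.48,0],
    [8.6,-23,-14.5,0.54,0],
    [10,-26.7,-14.5,0.57,0],
  ],
)

```text
time: 29.13
eef_pos: [0.5451, -0.0666, 0.3448]
tool_rot: [0.999, -0.042, -0.0, -0.0]
force: [0.4, 0.1, -2.0]
width: 0.128
grip_force: 58.9
```

```bash
python3 - <<'E'
from h import *
plan((ch(-.017,-.07,.345),-4.7))
E
```

```text
t 29.13 p [ 0.5451 -0.0666  0.3448] th -4.9
[ 0.5398 -0.0266  0.345 ] -> [-0.86 -3.95 -0.02] turn -0.003 rows 1.0
```

Call:
arm_command(
  commands=[
    [-0.3,-1.3,0,0,0],
    [-0.6,-2.6,0,0,0],
    [-0.9,-3.9,0,0,0],
    [-0.9,-3.9,0,0,0],
    [-0.9,-3.9,0,0,0],
    [-0.9,-3.9,0,0,0],
    [-0.9,-3.9,0,0,0],
    [-0.9,-3.9,0,0,0],
    [-0.9,-3.9,0,0,0],
    [-0.9,-3.9,0,0,0],
  ],
)

```text
time: 29.97
eef_pos: [0.5406, -0.0295, 0.3442]
tool_rot: [0.999, -0.041, -0.0, -0.0]
force: [1.0, 0.0, -2.9]
width: 0.132
grip_force: 59.3
```

```bash
python3 - <<'E'
from h import *
plan((ch(-.017,-.07,.345),-4.7))
for c in('scene','wrist'):
    im,d,P=snap(c,c+'9.png'); W=world(d,P); rel=(W[...,:2]-C0)@np.c_[ex,ey]
    p=np.array(pose()[0]); mx=im.max(-1).astype(int);mn=im.min(-1).astype(int)
    near=(d>0)&(np.hypot(W[...,0]-p[0],W[...,1]-p[1])<.06)&(W[...,2]>.22)&(W[...,2]<.30)&(mx-mn<45)&(mx>90)
    b=(rel[near]); print('body',len(b), cv2.minAreaRect((b*1000).astype(np.float32)) if len(b)>20 else '', 'tcp rel',(p[:2]-C0)@np.c_[ex,ey], np.percentile(W[near][:,2],[1,99]).round(3))
    A=(d>0)&(abs(rel[...,0]-.02)<.02)&(abs(rel[...,1]-.07)<.012)&(W[...,2]>.13)&(W[...,2]<.16)
    if A.sum()>20: print('A tab',c,A.sum(),cv2.minAreaRect((rel[A]*1000).astype(np.float32)),W[A][:,2].max())
E
```

```text
t 29.97 p [ 0.5406 -0.0295  0.3442] th -4.7
[ 0.5398 -0.0266  0.345 ] -> [-0.1  -0.28 -0.08] turn -0.0 rows 0.1
body 487 ((-16.25961685180664, -75.09886932373047), (60.67095184326172, 50.050323486328125), 88.71817779541016) tcp rel [-0.01604183 -0.0727153 ] [0.236 0.295]
A tab scene 36 ((11.920303344726562, 66.26043701171875), (22.53457260131836, 11.235749244689941), 17.776851654052734) 0.15958776574574116
body 5649 ((-15.132221221923828, -72.00819396972656), (46.8717155456543, 56.105712890625), 0.08078998327255249) tcp rel [-0.01607275 -0.07262781] [0.239 0.289]
A tab wrist 577 ((19.753414154052734, 71.03083038330078), (39.71195602416992, 12.806745529174805), 1.943145513534546) 0.15999435962953018
```

Call:
arm_command(
  commands=[
    [-0.1,-0.2,2,0,0],
    [-0.1,-0.2,4,0,0],
    [-0.1,-0.2,6,0,0],
    [-0.1,-0.2,8,0,0],
    [-0.1,-0.2,10,0,0],
    [-0.1,-0.2,11,0,0],
    [-0.1,-0.2,11.5,0,0],
    [-0.1,-0.2,11.5,0,0],
    [-0.1,-0.2,11.5,0,0],
    [-0.1,-0.2,11.5,0,0],
  ],
)

```text
time: 30.9
eef_pos: [0.5407, -0.027, 0.2306]
tool_rot: [0.999, -0.041, 0.001, 0.0]
force: [-0.1, -0.7, -2.1]
width: 0.134
grip_force: 59.2
```

Call:
arm_command(
  commands=[
    [0,0,1.5,0,0],
    [0,0,3,0,0],
    [0,0,4.5,0,0],
    [0,0,6,0,0],
    [0,0,7,0,0],
    [0,0,7.4,0,0],
    [0,0,7.4,0,0],
    [0,0,7.4,0,0],
    [0,0,7.4,0,0],
    [0,0,7.4,0,0],
  ],
)

```text
time: 31.73
eef_pos: [0.5404, -0.027, 0.1563]
tool_rot: [0.999, -0.041, 0.001, 0.0]
force: [-0.4, -0.5, -3.1]
width: 0.129
grip_force: 59.2
```

```bash
python3 - <<'E'
from h import *
p=pose()[0]; print(r.read_state()['force'],(p[:2]-C0)@np.c_[ex,ey],p[2])
E
```

```text
[-0.35977492 -0.54407285 -3.10426604] [-0.01635275 -0.0703454 ] 0.1562665286717499
```

Call:
arm_command(
  commands=[
    [0.5,0,0,0,0],
    [1,0,0,0,0],
    [1.5,0,0,0,0],
    [2,0,0,0,0],
    [2.5,0,0,0,0],
    [3,0,0,0,0],
    [3.4,0,0,0,0],
    [3.6,0,0,0,0],
    [3.6,0,0,0,0],
    [3.6,0,0,0,0],
  ],
)

```text
time: 32.57
eef_pos: [0.5754, -0.0297, 0.1552]
tool_rot: [0.999, -0.041, -0.0, -0.0]
force: [0.3, 0.5, -1.3]
width: 0.131
grip_force: 59.2
```

Call:
arm_command(
  commands=[
    [0,0,0.3,0,0],
    [0,0,0.7,0,0],
    [0,0,1.1,0,0],
    [0,0,1.5,0,0],
    [0,0,1.8,0,0],
    [0,0,2.1,0,0],
    [0,0,2.3,0,0],
    [0,0,2.5,0,0],
    [0,0,2.7,0,0],
    [0,0,2.7,0,0],
  ],
)

```text
time: 33.4
eef_pos: [0.5756, -0.0298, 0.129]
tool_rot: [0.999, -0.041, 0.0, -0.0]
force: [-2.1, 0.2, 4.6]
width: 0.132
grip_force: 60.5
```

```bash
python3 - <<'E'
from h import *
p=pose()[0]; print(r.read_state()['force'],(p[:2]-C0)@np.c_[ex,ey],p[2])
E
```

```text
[-2.12196976  0.16798286  4.64260678] [ 0.01894198 -0.0702754 ] 0.12900874884551128
```

Contact on the rail. Release and retreat.

Call:
arm_command(
  commands=[
    [0,0,0,0,0],
    [0,0,0,0,0],
    [0,0,0,0,0.4],
    [0,0,0,0,0.4],
    [0,0,0,0,0.4],
    [0,0,0,0,0.4],
    [0,0,-1,0,0.4],
    [0,0,-4,0,0.4],
    [0,0,-8,0,0.4],
    [0,0,-12,0,0.4],
  ],
)

```text
time: 34.23
eef_pos: [0.5746, -0.0296, 0.2494]
tool_rot: [0.999, -0.041, -0.001, -0.0]
force: [1.1, -0.5, 0.4]
width: 0.397
grip_force: 0.0
```

Call:
arm_command(
  commands=[
    [0,0,-4,0,0.4],
    [0,0,-8,0,0.4],
    [0,0,-12,0,0.4],
    [0,0,-15,0,0.4],
    [0,0,-15,0,0.4],
    [0,0,-15,0,0.4],
    [0,0,-15,0,0.4],
    [0,0,-15,0,0.4],
    [0,0,-15,0,0.4],
    [0,0,-15,0,0.4],
  ],
)

```text
time: 35.07
eef_pos: [0.5749, -0.0297, 0.3968]
tool_rot: [0.999, -0.041, -0.001, -0.0]
force: [0.2, 0.0, -0.9]
width: 0.404
grip_force: 0.0
```

```bash
python3 - <<'E'
from h import *
p=pose()[0]; print(p)
im,d,P=snap('wrist','w10.png'); W=world(d,P); rel=(W[...,:2]-C0)@np.c_[ex,ey]
for n,y in(('A',.07),('B',-.07)):
    A=(d>0)&(abs(rel[...,0]-.02)<.026)&(abs(rel[...,1]-y)<.015)&(W[...,2]>.13)&(W[...,2]<.175)
    print(n,A.sum(),cv2.minAreaRect((rel[A]*1000).astype(np.float32)) if A.sum()>10 else '',np.percentile(W[A][:,2],[5,95]))
a=1.65; hx=.105-.155*np.cos(a)+.053*np.sin(a)
print(hx); plan((ch(hx,0,.43),85.3))
E
```

```text
[ 0.57491681 -0.02968831  0.39679061]
A 649 ((19.83251953125, 71.3415298461914), (39.9587287902832, 12.632758140563965), 1.497420072555542) [0.13119505 0.1619428 ]
B 381 ((20.076404571533203, -69.93877410888672), (37.4362678527832, 11.451323509216309), 0.4193446934223175) [0.13240603 0.16199226]
0.17009758427310145
t 35.12 p [ 0.5751 -0.0297  0.3971] th -4.7
[0.732  0.0279 0.43  ] -> [15.17 -7.02 -3.33] turn -1.57 rows 12.6
```

View pics/w10.png

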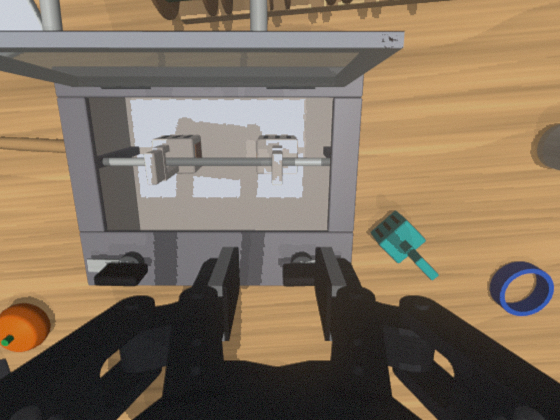

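Both tabs sit at (157,160) and (277,160), with tops at 162 mm, so both are seated. Next I regrip the handle.

Call:
arm_command(
  commands=[
    [0,0,-2,-0.12,0.3],
    [0.5,0,-3.4,-0.24,0.3],
    [2,-1,-3.4,-0.36,0.3],
    [4,-2,-3.4,-0.48,0.3],
    [6,-3,-3.4,-0.6,0.3],
    [8,-4,-3.4,-0.72,0.3],
    [10,-5,-3.4,-0.84,0.3],
    [12,-6,-3.4,-0.96,0.3],
    [14,-7,-3.4,-1.08,0.3],
    [15.2,-7,-3.4,-1.2,0.3],
  ],
)

```text
time: 35.95
eef_pos: [0.7344, 0.0295, 0.4306]
tool_rot: [0.846, 0.534, -0.0, -0.001]
force: [1.0, -0.3, 0.2]
width: 0.297
grip_force: 0.0
```

Call:
arm_command(
  commands=[
    [0,0,0,-0.12,0.3],
    [0,0,0,-0.24,0.3],
    [0,0,0,-0.36,0.3],
    [0,0,0,-0.37,0.3],
    [0,0,0,-0.37,0.3],
    [0,0,0,-0.37,0.3],
    [0,0,0,-0.37,0.3],
    [0,0,0,-0.37,0.3],
    [0,0,0,-0.37,0.3],
    [0,0,0,-0.37,0.3],
  ],
)

```text
time: 36.78
eef_pos: [0.7327, 0.0276, 0.4324]
tool_rot: [0.736, 0.677, 0.0, -0.0]
force: [0.3, 0.0, 0.2]
width: 0.3
grip_force: 0.0
```

```bash
python3 - <<'E'
from h import *
for c in ('scene','side'):
    im,d,P=snap(c); W=world(d,P); rel=(W[...,:2]-C0)@np.c_[ex,ey]; mx=im.max(-1).astype(int);mn=im.min(-1).astype(int)
    m=(d>0)&(W[...,2]>.295)&(W[...,2]<.33)&(rel[...,0]>.14)&(rel[...,0]<.2)&(abs(rel[...,1])<.08)&(mx-mn<40)
    print(c,m.sum(),np.percentile(rel[m][:,0],[5,50,95]) if m.sum()>9 else '',np.percentile(W[m][:,2],[5,50,95]) if m.sum()>9 else '')
plan((ch(.170,0,.30),85.3))
E
```

```text
scene 267 [0.14333051 0.16740469 0.17274627] [0.31540732 0.32004457 0.32357313]
side 228 [0.14410647 0.16456949 0.17055381] [0.31494211 0.31928294 0.32170963]
t 36.88 p [0.7327 0.0275 0.4324] th 85.3
[0.7319 0.0279 0.3   ] -> [ 0.02 -0.09 13.24] turn -0.001 rows 3.2
```

Call:
arm_command(
  commands=[
    [0,-0.2,3,0,0.3],
    [0,-0.2,6,0,0.3],
    [0,-0.2,9,0,0.3],
    [0,-0.2,11.5,0,0.3],
    [0,-0.2,13,0,0.3],
    [0,-0.2,13.2,0,0.3],
    [0,-0.2,13.2,0,0],
    [0,-0.2,13.2,0,0],
    [0,-0.2,13.2,0,0],
    [0,-0.2,13.2,0,0],
  ],
  grip_force=40,
)

```text
time: 37.72
eef_pos: [0.7308, 0.0278, 0.3006]
tool_rot: [0.736, 0.677, 0.0, -0.0]
force: [0.9, 0.6, -7.1]
width: 0.096
grip_force: 38.9
```

```bash
python3 - <<'E'
from h import *
s=r.read_state(); print(s['force'],s['width'],s['grip_force']); plan()
f=lambda a:np.array([-15.5*np.cos(a)+5.3*np.sin(a),-(15.5*np.sin(a)+5.3*np.cos(a))])
for k in range(2):
    for i in range(1,11):
        print((f(1.64-(k*10+i)*.082)-f(1.64-k*.82)).round(1),end=' ')
    print()
E
```

```text
[ 0.90391537  0.61370837 -7.09805635] 0.09616752888215227 38.890814781188965
t 37.72 p [0.7308 0.0278 0.3006] th 85.3
[-1.3 -0.5] [-2.6 -0.8] [-3.9 -1.1] [-5.2 -1.2] [-6.5 -1.3] [-7.9 -1.2] [-9.2 -1. ] [-10.5  -0.7] [-11.8  -0.4] [-13.1   0.1] 
[-1.2  0.6] [-2.4  1.3] [-3.4  2.1] [-4.5  3. ] [-5.4  3.9] [-6.3  4.9] [-7.  6.] [-7.7  7.2] [-8.3  8.4] [-8.8  9.6]
```

Call:
arm_command(
  commands=[
    [0,-1.3,-0.5,0,0],
    [0,-2.6,-0.8,0,0],
    [0,-3.9,-1.1,0,0],
    [0,-5.2,-1.2,0,0],
    [0,-6.5,-1.3,0,0],
    [0,-7.9,-1.2,0,0],
    [0,-9.2,-1.0,0,0],
    [0,-10.5,-0.7,0,0],
    [0,-11.8,-0.4,0,0],
    [0,-13.1,0.1,0,0],
  ],
)

```text
time: 38.55
eef_pos: [0.6032, 0.0383, 0.3029]
tool_rot: [0.736, 0.677, 0.003, 0.004]
force: [3.3, -0.2, 1.2]
width: 0.091
grip_force: 39.2
```

```bash
python3 - <<'E'
from h import *
s=r.read_state(); print(s['force'],s['width']); plan((ch(-.05,0,.201),85.3)); print(s['eef_pos']-ch(-.05,0,.201))
E
```

```text
[ 3.33173481 -0.20286097  1.16722553] 0.09147626961062516
t 38.55 p [0.6032 0.0383 0.3029] th 85.3
[0.5127 0.0459 0.201 ] -> [ 1.00e-02 -9.18e+00  1.01e+01] turn -0.0 rows 3.3
[ 0.09051254 -0.00758126  0.10186797]
```

Call:
arm_command(
  commands=[
    [0,-1.2,0.6,0,0],
    [0,-2.4,1.3,0,0],
    [0,-3.5,2.1,0,0],
    [0,-4.6,3.0,0,0],
    [0,-5.5,4.0,0,0],
    [0,-6.4,5.0,0,0],
    [0,-7.2,6.2,0,0],
    [0,-7.9,7.4,0,0],
    [0,-8.5,8.6,0,0],
    [0,-9.0,9.8,0,0],
  ],
)

```text
time: 39.38
eef_pos: [0.514, 0.0457, 0.204]
tool_rot: [0.736, 0.677, 0.003, 0.003]
force: [3.5, 0.3, 2.8]
width: 0.095
grip_force: 41.5
```

```bash
python3 - <<'E'
from h import *
s=r.read_state(); print(s['force'],s['width']); plan((ch(-.05,0,.201),85.3))
E
```

```text
[3.54243065 0.30477199 2.78996332] 0.09534209416530626
t 39.38 p [0.514  0.0457 0.204 ] th 85.3
[0.5127 0.0459 0.201 ] -> [ 0.01 -0.14  0.3 ] turn -0.0 rows 0.1
```

Call:
arm_command(
  commands=[
    [0,-0.1,0.2,0,0],
    [0,-0.1,0.4,0,0],
    [0,-0.1,0.6,0,0],
    [0,-0.1,0.6,0,0],
    [0,-0.1,0.6,0,0],
    [0,-0.1,0.6,0,0],
    [0,-0.1,0.6,0,0],
    [0,-0.1,0.6,0,0],
    [0,-0.1,0.6,0,0],
    [0,-0.1,0.6,0,0],
  ],
)

```text
time: 40.22
eef_pos: [0.514, 0.0457, 0.2023]
tool_rot: [0.736, 0.677, 0.004, 0.004]
force: [-7.7, -0.8, 34.9]
width: 0.095
grip_force: 45.7
```

Call:
arm_command(
  commands=[
    [0,0,0,0,0.4],
    [0,0,0,0,0.4],
    [0,0,0,0,0.4],
    [0,0,0,0,0.4],
    [0,0,-3,0,0.4],
    [0,0,-6,0,0.4],
    [0,0,-9,0,0.4],
    [0,0,-10,0,0.4],
    [0,0,-10,0,0.4],
    [0,0,-10,0,0.4],
  ],
)

```text
time: 41.05
eef_pos: [0.5095, 0.046, 0.2949]
tool_rot: [0.736, 0.677, 0.0, -0.0]
force: [0.7, 0.5, 0.3]
width: 0.399
grip_force: 0.0
```

```bash
python3 - <<'E'
from h import *
im,d,P=snap('wrist'); W=world(d,P); rel=(W[...,:2]-C0)@np.c_[ex,ey]
m=(d>0)&(abs(rel[...,1])<.075)&(abs(rel[...,0]+.05)<.015)&(W[...,2]>.205)&(W[...,2]<.25)
print('handle',m.sum(),np.percentile(W[m][:,2],[50,95]).round(4),np.median(rel[m],0))
mx=im.max(-1); m=(mx<70)&(W[...,2]>.205)&(W[...,2]<.222)&(d>0)
n,l,st,ce=cv2.connectedComponentsWithStats(m.astype(np.uint8))
for i in range(1,n):
    if st[i,4]>200: q=W[l==i]; print(st[i],cv2.minAreaRect((q[:,:2]*1000).astype(np.float32)))
plan(([.4640,-.0505,.30],86))
E
```

```text
handle 2752 [0.2222 0.2237] [-0.04954161  0.00947076]
[ 204   11   23   82 1673] ((479.7359924316406, 149.98611450195312), (45.443702697753906, 12.411104202270508), 84.06857299804688)
[222 310  16  50 409] ((464.0797424316406, -50.818504333496094), (38.10956954956055, 10.418227195739746), 86.6729965209961)
t 41.1 p [0.5087 0.046  0.2939] th 85.3
[ 0.464  -0.0505  0.3   ] -> [-9.99 -3.66 -0.61] turn -0.013 rows 2.6
```

Panel shut (handle top at 223.7 mm). Now I lock the right cam.

Call:
arm_command(
  commands=[
    [-3,-1.2,-0.6,0,0.5],
    [-6,-2.4,-0.6,0,0.5],
    [-9,-3.5,-0.6,-0.013,0.5],
    [-10,-3.7,-0.6,-0.013,0.5],
    [-10,-3.7,-0.6,-0.013,0.5],
    [-10,-3.7,2,-0.013,0.5],
    [-10,-3.7,5,-0.013,0.5],
    [-10,-3.7,8,-0.013,0.5],
    [-10,-3.7,10.5,-0.013,0.5],
    [-10,-3.7,11,-0.013,0.5],
  ],
)

```text
time: 41.93
eef_pos: [0.461, -0.0487, 0.1806]
tool_rot: [0.731, 0.682, -0.002, -0.004]
force: [-0.4, 0.5, -0.1]
width: 0.497
grip_force: 0.0
```

Call:
arm_command(
  commands=[
    [0,0,0,0,0.5],
    [0,0,0,0,0],
    [0,0,0,0,0],
    [0,0,0,0,0],
    [0,0,0,0,0],
    [0,0,0,0,0],
    [0,0,0,0,0],
    [0,0,0,-0.1,0],
    [0,0,0,-0.2,0],
    [0,0,0,-0.3,0],
  ],
  grip_force=60,
)

```text
time: 42.77
eef_pos: [0.4641, -0.0504, 0.1868]
tool_rot: [0.619, 0.785, 0.0, 0.0]
force: [-5.0, 1.4, 5.8]
width: 0.125
grip_force: 59.4
```

Call:
arm_command(
  commands=[
    [0,0,0,-0.1,0],
    [0,0,0,-0.2,0],
    [0,0,0,-0.3,0],
    [0,0,0,-0.4,0],
    [0,0,0,-0.5,0],
    [0,0,0,-0.6,0],
    [0,0,0,-0.7,0],
    [0,0,0,-0.8,0],
    [0,0,0,-0.9,0],
    [0,0,0,-1.0,0],
  ],
)

```text
time: 43.6
eef_pos: [0.4645, -0.05, 0.1868]
tool_rot: [0.167, 0.986, 0.001, 0.0]
force: [-3.0, 2.6, 5.8]
width: 0.127
grip_force: 59.3
```

```bash
python3 - <<'E'
from h import *
s=r.read_state(); print(s['force'],s['moment'],s['width']); plan(([.464,-.0505,.184],174))
E
```

```text
[-2.99338364  2.61840159  5.79504524] [ 0.63410865  0.59544844 -0.1233004 ] 0.12732643452012626
t 43.6 p [ 0.4645 -0.05    0.1868] th 160.8
[ 0.464  -0.0505  0.184 ] -> [ 0.03 -0.07  0.28] turn -0.231 rows 1.8
```

Call:
arm_command(
  commands=[
    [0,0,0,-0.1,0],
    [0,0,0,-0.2,0],
    [0,0,0,-0.24,0],
    [0,0,0,-0.24,0],
    [0,0,0,-0.24,0.5],
    [0,0,0,-0.24,0.5],
    [0,0,0,-0.24,0.5],
    [0,0,-4,-0.24,0.5],
    [0,0,-8,-0.24,0.5],
    [0,0,-11.5,-0.24,0.5],
  ],
)

```text
time: 44.43
eef_pos: [0.4645, -0.0507, 0.3023]
tool_rot: [0.05, 0.999, -0.0, 0.0]
force: [0.7, -0.1, -0.2]
width: 0.501
grip_force: 0.0
```

```bash
python3 - <<'E'
from h import *
im,d,P=snap('wrist'); W=world(d,P)
mx=im.max(-1); m=(mx<70)&(W[...,2]>.205)&(W[...,2]<.222)&(d>0)
n,l,st,ce=cv2.connectedComponentsWithStats(m.astype(np.uint8))
for i in range(1,n):
    if st[i,4]>200: q=W[l==i]; print(st[i],cv2.minAreaRect((q[:,:2]*1000).astype(np.float32)))
plan(([.4803,.150,.30],84.5))
E
```

```text
[ 269  173   18   64 1045] ((462.3658142089844, -49.287696838378906), (11.970102310180664, 44.6281623840332), 84.45396423339844)
[521 191  39  19 677] ((478.03192138671875, 139.31430053710938), (26.43259620666504, 11.747838020324707), 85.23375701904297)
t 44.48 p [ 0.4685 -0.0517  0.3094] th 174.2
[0.4803 0.15   0.3   ] -> [ 0.86 20.19  0.89] turn 1.566 rows 12.5
```

Call:
arm_command(
  commands=[
    [0,1,0,0.12,0.5],
    [0.1,3,0.2,0.24,0.5],
    [0.2,5.5,0.4,0.36,0.5],
    [0.4,8,0.6,0.48,0.5],
    [0.5,10.5,0.8,0.6,0.5],
    [0.6,13,0.8,0.72,0.5],
    [0.7,15.5,0.8,0.84,0.5],
    [0.8,18,0.8,0.96,0.5],
    [0.9,20,0.8,1.08,0.5],
    [0.9,20.2,0.8,1.2,0.5],
  ],
)

```text
time: 45.32
eef_pos: [0.4761, 0.1544, 0.2925]
tool_rot: [0.607, 0.795, 0.001, -0.0]
force: [-0.2, 0.5, 0.8]
width: 0.501
grip_force: 0.0
```

Call:
arm_command(
  commands=[
    [0,0,0,0.12,0.5],
    [0,0,0,0.24,0.5],
    [0,0,0,0.36,0.5],
    [0,0,0,0.366,0.5],
    [0,0,0,0.366,0.5],
    [0,0,0,0.366,0.5],
    [0,0,0,0.366,0.5],
    [0,0,0,0.366,0.5],
    [0,0,0,0.366,0.5],
    [0,0,0,0.366,0.5],
  ],
)

```text
time: 46.15
eef_pos: [0.4757, 0.1513, 0.2923]
tool_rot: [0.74, 0.673, 0.0, -0.0]
force: [-0.5, 0.1, -0.4]
width: 0.498
grip_force: 0.0
```

```bash
python3 - <<'E'
from h import *
plan(([.4803,.150,.184],84.5))
E
```

```text
t 46.15 p [0.4757 0.1513 0.2923] th 84.6
[0.4803 0.15   0.184 ] -> [-0.08  0.47 10.83] turn 0.001 rows 2.6
```

Call:
arm_command(
  commands=[
    [-0.1,0.5,0,0,0.5],
    [-0.1,0.5,2,0,0.5],
    [-0.1,0.5,5,0,0.5],
    [-0.1,0.5,8,0,0.5],
    [-0.1,0.5,10,0,0.5],
    [-0.1,0.5,10.7,0,0.5],
    [-0.1,0.5,10.7,0,0],
    [-0.1,0.5,10.7,0,0],
    [-0.1,0.5,10.7,0,0],
    [-0.1,0.5,10.7,0,0],
  ],
)

```text
time: 46.98
eef_pos: [0.4805, 0.15, 0.1865]
tool_rot: [0.74, 0.673, 0.0, -0.0]
force: [-3.1, -0.4, 1.4]
width: 0.13
grip_force: 59.4
```

Call:
arm_command(
  commands=[
    [0,0,0,0,0],
    [0,0,0,0,0],
    [0,0,0,0.1,0],
    [0,0,0,0.2,0],
    [0,0,0,0.3,0],
    [0,0,0,0.4,0],
    [0,0,0,0.5,0],
    [0,0,0,0.6,0],
    [0,0,0,0.7,0],
    [0,0,0,0.8,0],
  ],
)

```text
time: 47.82
eef_pos: [0.4808, 0.1498, 0.1865]
tool_rot: [0.944, 0.329, 0.001, 0.0]
force: [-4.3, -0.8, 5.3]
width: 0.129
grip_force: 60.1
```

Call:
arm_command(
  commands=[
    [0,0,0,0.1,0],
    [0,0,0,0.2,0],
    [0,0,0,0.3,0],
    [0,0,0,0.4,0],
    [0,0,0,0.5,0],
    [0,0,0,0.6,0],
    [0,0,0,0.7,0],
    [0,0,0,0.73,0],
    [0,0,0,0.73,0],
    [0,0,0,0.73,0],
  ],
)

```text
time: 48.65
eef_pos: [0.4808, 0.1494, 0.1865]
tool_rot: [1.0, -0.027, 0.001, 0.0]
force: [-3.8, -2.1, 6.6]
width: 0.128
grip_force: 60.2
```

Call:
arm_command(
  commands=[
    [0,0,0,0,0.5],
    [0,0,0,0,0.5],
    [0,0,0,0,0.5],
    [0,0,0,0,0.5],
    [0,0,-4,0,0.5],
    [0,0,-8,0,0.5],
    [0,0,-12,0,0.5],
    [0,0,-15,0,0.5],
    [0,0,-15,0,0.5],
    [0,0,-15,0,0.5],
  ],
)

```text
time: 49.48
eef_pos: [0.4821, 0.1501, 0.3374]
tool_rot: [1.0, -0.027, 0.003, -0.001]
force: [-0.8, 0.2, -0.8]
width: 0.5
grip_force: 0.0
```

```bash
python3 - <<'E'
from h import *
im,d,P=snap('wrist','w12.png'); W=world(d,P)
mx=im.max(-1); m=(mx<70)&(W[...,2]>.205)&(W[...,2]<.222)&(d>0)
n,l,st,ce=cv2.connectedComponentsWithStats(m.astype(np.uint8))
for i in range(1,n):
    if st[i,4]>200: q=W[l==i]; print(st[i],cv2.minAreaRect((q[:,:2]*1000).astype(np.float32)))
rel=(W[...,:2]-C0)@np.c_[ex,ey]
m=(d>0)&(abs(rel[...,1])<.075)&(abs(rel[...,0]+.05)<.015)&(W[...,2]>.205)&(W[...,2]<.25)
print('handle',np.percentile(W[m][:,2],[50,95]).round(4)); plan()
E
```

```text
[271 169  15  56 786] ((480.6842041015625, 149.8296661376953), (11.29709243774414, 45.00823974609375), 86.73567199707031)
[ 505  176   33   56 1160] ((464.0403137207031, -48.333473205566406), (13.149367332458496, 45.320064544677734), 85.51128387451172)
handle [0.2222 0.2237]
t 49.53 p [0.4808 0.1499 0.3355] th -3.1
```

View pics/w12.png

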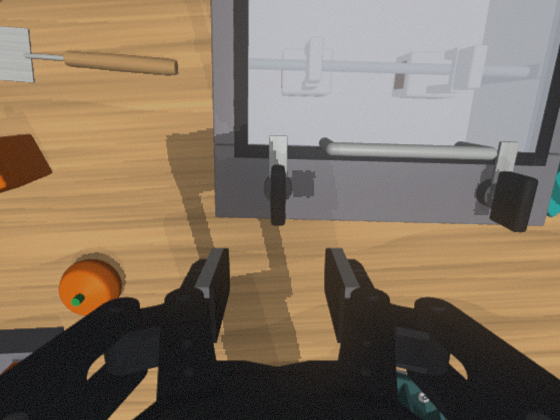

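The tongues at (278,160) and (507,165) are both over the panel edge. Left cam is at about 0.03 rad and right at about 0.01. Both cartridges show through the panel, hanging at (315,65) and (465,65). The arm is clear, so I'll hand in.

```bash
python3 -c "
from rig import r; print(r.hand_in())"
```

```text
the job is handed in; nothing more can be done
None
```

I found two cartridges on the bench, and both now hang released on the rail. The panel is shut, both fasteners are locked, and the job was handed in at about 50 s of the 210 s; the rig printed no verdict.

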